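# Straighten the vanity's pot row and refill the narrow step

### The arm

A 6-joint arm with a two-finger parallel gripper is mounted at the origin on the work surface. World frame = base frame: x ahead of the robot, y to its left, z up, the work surface at z = 0. Lengths are in m, angles in rad, forces in N, time in s.
With the tool pointing down it reaches from about 0.325 to 0.9 m from the base axis. Payload 6.1 kg.
Tool frame: the origin (TCP) lies midway between the tips of the shut fingers; the grasp point (between the pads) lies robot.hold_point_z behind it (robot.hold_point_z is the distance from the TCP to the grasp point, in m); z points along the fingers, y is the direction in which the jaws open and shut (so a half turn about z gives the same grasp; the last joint's range is limited). The gripper opens to 85 mm and grips with 20 to 120 N. Pads are 22 mm wide; open, the fingers measure 114 mm over their backs; the gripper's body (76 mm by 85 mm) begins 54 mm behind the grasp point. The pads swing forward as they close: fully open they stand 13 mm farther back than shut.
Start: joints at [-1.286, 0.22, 1.526, -0, 1.395, -0.126], TCP at [0.25, -0.573, 0.231] pointing down, gripper open.
Joint ranges: [-2.98, 2.98], [-0.91, 2.08], [0.09, 2.57], [-1.24, 4.39], [0.2, 2.65], [-2.68, 2.68]. Speed limits (rad/s): [2.57, 2.57, 3.01, 3.14, 3.14, 3.14].

### API

Orientations are given as [roll, pitch, yaw] about the fixed x, y, z axes, in that order (R = Rz(yaw) Ry(pitch) Rx(roll)).
In Python, from workcell import robot gives the robot as it stands.
- The arm moves only by the tool play_rows, never from a script. Its argument "series" is one flat list of numbers, 7 for each row, row after row: the finger opening in mm, from 0 to 85.4, then the shift along the tool's x, y, z each as a share of 100 mm, from -1 to 1, then the turn, a rotation vector about the tool's x, y, z each as a share of 2 rad, from -1 to 1. A call has 1 to 8 rows; each row is the pose to reach, as a shift and turn from the pose commanded when the call began, along the tool's axes at that moment; what a row does not reach only later rows make up. A row lasts 1/8 s, in which the tool goes at most 62.5 mm and 10.7 degrees, less where a joint would pass 70% of its speed; a pose out of reach is approached as far as the arm can. A call with a number of a shift or a turn outside -1 to 1 is refused whole. A call with a gripper value outside its range is refused whole. The fingers move at their own pace and stop on an object; the grip force is fixed at half the most. Time passes only in rows, so rows that repeat a pose let the fingers close. It gives the time, the measured TCP pose, the force and the opening at its end, in the units of the state.
- robot.get_state(): the state, without advancing time (a new reading comes with each control period).
- robot.snapshot(name): name is "side" or "top"; returns (picture, depth): 480x640x3 uint8, red, green, blue; 480x640 float32, m along the optical axis (not along the pixel's ray), 0 where there is no reading.
- robot.camera_model(name): a dict with "K" (3x3 intrinsics, pixels), "origin" and "orientation" of the camera in the world. Camera axes: x right, y down, z forward; pixel columns grow to the right and rows downward; lengths in m; the calibration is good to about 2 mm. A picture is of the moment at which its call begins. camera_model takes no time and is no camera call.
- robot.job_done(): hands the job in, once; it reports no verdict.
Trained networks look in the newest picture that a camera, given by its name, has taken for a name from the list of things; names that differ only in an ending like _2 or _b are one class to them, and where a whole thing is asked for, a point or a joint stands for the part that bears it (a point fixed in the world has none). Each returns a list of dicts, best first, with "conf" (0 to 1); they miss things now and then, are a little off and sometimes report something else, mostly with a low value. They report only what shows in the picture. A call takes as long as a camera call. They do not tell look-alikes from the thing itself.
- robot.trace(camera, name): "pixels" (480x640 bool, what is visible of it) and "xy" ([column, row] in pixels, amid what is visible of it).
The state is a dict: "time": time; "joints": joint angles; "joint_velocities": joint speeds; "effort": joint torques, N m; "position": TCP position; "tcp_rot": TCP orientation; "contact_force": force on the tool from outside, world axes, zero at the start; "moment": the same for the moment, N m; "grip_width": finger opening in m.
Only numpy, scipy, OpenCV 4.12 (cv2) and the standard library are available. Lean on these libraries where they do the work, as an engineer would, in place of code of your own. Each camera call takes 0.05 s, during which the arm holds its last target. There are 200 camera calls.

### The job

Set the vanity display in order: take the straightedge by its grip and push the row of low ceramic pots with its edge until they stand in one straight line with their fronts just at the far edge of the brass strip, never touching the pots with the gripper or arm; lay the straightedge back flat across both bars of its rest. Stand every small aluminium tin upright on the narrow raised step, wholly on it and about the middle of its depth, and leave the canister, trinket box, hair clip and tongue scraper where they are; a pot that gets knocked out of line later must be trued up again with the straightedge.

Things in the scene. Friction and masses are not known exactly. Their poses are not given: they have to be found in the camera images.
- stand: Fixed: a brass strip 12 x 420 mm, flush with the counter (no obstacle), and behind it a narrow raised dark teak step. Origin: on the counter, middle of the strip's far edge; x towards the step, y along the strip, z up. Step plank: x 140 to 186 mm, y -150 to 150 mm, top 50 mm above the counter. A pot stands right with its front at the strip's far edge, its centre at x = 25 mm.
- step_top (a point): Centre of the top face of the narrow step (163 mm from the stand's origin along its x, 50 mm up); axes as the stand's.
- rest: Fixed rest for the straightedge: a 60 x 200 mm dark wood foot, 8 mm thick, with two narrow upright steel bars (12 mm thick, 50 mm across), 160 mm apart along its y, tops 35 mm above the counter. Origin: centre of the underside. The straightedge belongs flat across both bars, along the rest's y, middle over middle.
- rule: The straightedge (320 g): a flat steel ruler 340 mm long (its y), 26 mm wide (x), 8 mm thick, with a pale wooden grip block upright on its middle: 14 mm thick along x, 44 mm along y, 8 to 90 mm above the underside. Both long edges are alike. Origin: centre of the ruler's underside. Starts lying on its rest.
- canister: Bystander: frosted glass canister, 84 mm across, 130 mm tall; origin at the centre of its underside.
- trinket: Bystander: round ceramic trinket box, 74 mm across, about 50 mm tall; origin at the centre of its underside.
- clip: Bystander: red plastic hair clip, 75 x 22 mm, about 19 mm high; origin at the centre of its underside.
- scraper: Bystander: flat steel tongue scraper about 165 mm long, 6 mm thick, lying down; origin on the counter in its middle part.
- pot1: Low round white ceramic pot with a flat pale wood lid, 50 mm across, 38 mm tall, 130 to 250 g, closed; stands loose in the row by the brass strip. Three to five pots are present (None = absent). Origin: centre of its underside.
- pot2: Low round white ceramic pot with a flat pale wood lid, 50 mm across, 38 mm tall, 130 to 250 g, closed; stands loose in the row by the brass strip. Three to five pots are present (None = absent). Origin: centre of its underside.
- pot3: Low round white ceramic pot with a flat pale wood lid, 50 mm across, 38 mm tall, 130 to 250 g, closed; stands loose in the row by the brass strip. Three to five pots are present (None = absent). Origin: centre of its underside.
- pot4: Low round white ceramic pot with a flat pale wood lid, 50 mm across, 38 mm tall, 130 to 250 g, closed; stands loose in the row by the brass strip. Three to five pots are present (None = absent). Origin: centre of its underside.
- pot5: Low round white ceramic pot with a flat pale wood lid, 50 mm across, 38 mm tall, 130 to 250 g, closed; stands loose in the row by the brass strip. Three to five pots are present (None = absent). Origin: centre of its underside.
- tin1: Small upright aluminium tin with a screw cap, 34 mm across, 48 mm tall, 70 g, standing loose on the counter to the robot's right. Three or four are present (None = absent). Origin: centre of its underside.
- tin2: Small upright aluminium tin with a screw cap, 34 mm across, 48 mm tall, 70 g, standing loose on the counter to the robot's right. Three or four are present (None = absent). Origin: centre of its underside.
- tin3: Small upright aluminium tin with a screw cap, 34 mm across, 48 mm tall, 70 g, standing loose on the counter to the robot's right. Three or four are present (None = absent). Origin: centre of its underside.
- tin4: Small upright aluminium tin with a screw cap, 34 mm across, 48 mm tall, 70 g, standing loose on the counter to the robot's right. Three or four are present (None = absent). Origin: centre of its underside.
There are look-alikes about, which are no part of the job. What is shaped like the tin4 but purple is not meant. Leave any pink look-alike of the tin1 alone.

How it is judged:
On the way, in this order (a step that is already met when the one before it is completed fails the run):
1. every pot present stands in the line at the brass strip while the gripper holds the straightedge (x of pot1 in the frame of stand between 0.019 and 0.031 m and y of pot1 in the frame of stand between -0.225 and 0.225 m and height (world z) of each of pot1, pot2, pot3, pot4, pot5 below 0.006 m and angle between each of pot1, pot2, pot3, pot4, pot5's own z axis and vertical below 0.1 rad and x of pot2 in the frame of stand between 0.019 and 0.031 m and y of pot2 in the frame of stand between -0.225 and 0.225 m and x of pot3 in the frame of stand between 0.019 and 0.031 m and y of pot3 in the frame of stand between -0.225 and 0.225 m and x of pot4 in the frame of stand between 0.019 and 0.031 m and y of pot4 in the frame of stand between -0.225 and 0.225 m and x of pot5 in the frame of stand between 0.019 and 0.031 m and y of pot5 in the frame of stand between -0.225 and 0.225 m and contact force between the fingers and rule above 1 N), for 0.2 s.
2. the straightedge lies on its rest again, released (x of rule in the frame of rest between -0.014 and 0.014 m and y of rule in the frame of rest between -0.045 and 0.045 m and z of rule in the frame of rest between 0.031 and 0.039 m and angle between the y axis of rule and the y axis of rest, either way round below 0.12 rad and angle between rule's own z axis and vertical below 0.06 rad and contact force between the fingers and rule below 0.05 N), for 0.2 s.
At the end, for the whole second after the job is handed in: Pots upright, centres 25 mm (+-6) beyond the strip's far edge, within 225 mm of its middle; straightedge flat on both bars, released, within 14 mm sideways, 45 mm lengthwise, 0.12 rad; tins upright on the step within 14 mm of mid-depth, 140 mm of mid-length; all at rest (all of step 2 and x of pot1 in the frame of stand between 0.019 and 0.031 m and y of pot1 in the frame of stand between -0.225 and 0.225 m and height (world z) of each of pot1, pot2, pot3, pot4, pot5 below 0.006 m and angle between each of pot1, pot2, pot3, pot4, pot5's own z axis and vertical below 0.1 rad and x of pot2 in the frame of stand between 0.019 and 0.031 m and y of pot2 in the frame of stand between -0.225 and 0.225 m and x of pot3 in the frame of stand between 0.019 and 0.031 m and y of pot3 in the frame of stand between -0.225 and 0.225 m and x of pot4 in the frame of stand between 0.019 and 0.031 m and y of pot4 in the frame of stand between -0.225 and 0.225 m and x of pot5 in the frame of stand between 0.019 and 0.031 m and y of pot5 in the frame of stand between -0.225 and 0.225 m and x of tin1 in the frame of step_top between -0.014 and 0.014 m and y of tin1 in the frame of step_top between -0.14 and 0.14 m and z of tin1 in the frame of step_top between -0.004 and 0.004 m and angle between each of tin1, tin2, tin3, tin4's own z axis and vertical below 0.08 rad and x of tin2 in the frame of step_top between -0.014 and 0.014 m and y of tin2 in the frame of step_top between -0.14 and 0.14 m and z of tin2 in the frame of step_top between -0.004 and 0.004 m and x of tin3 in the frame of step_top between -0.014 and 0.014 m and y of tin3 in the frame of step_top between -0.14 and 0.14 m and z of tin3 in the frame of step_top between -0.004 and 0.004 m and x of tin4 in the frame of step_top between -0.014 and 0.014 m and y of tin4 in the frame of step_top between -0.14 and 0.14 m and z of tin4 in the frame of step_top between -0.004 and 0.004 m and linear speed of each of pot1, pot2, pot3, pot4, pot5, tin1, tin2, tin3, tin4, rule below 0.02 m/s); the robot touches nothing.
It fails at once if the gripper or arm touches a pot (over 0.5 N) (contact force between any of the fingers, the arm and pot1 above 0.5 N or contact force between any of the fingers, the arm and pot2 above 0.5 N or contact force between any of the fingers, the arm and pot3 above 0.5 N or contact force between any of the fingers, the arm and pot4 above 0.5 N or contact force between any of the fingers, the arm and pot5 above 0.5 N).
It fails at once if the canister, trinket box, hair clip or tongue scraper is moved more than 20 mm (distance of any of canister, trinket, clip, scraper from where it was at the start of the episode above 0.02 m).
Of pot1, pot2, pot3, pot4, pot5 only 3 to 5 are there at a start; the rules pass over those that are not, and their reading is None.
Of tin1, tin2, tin3, tin4 only 3 to 4 are there at a start; the rules pass over those that are not, and their reading is None.
At some moment in a run one of pot1, pot2, pot3, pot4, pot5 may be knocked a few centimetres aside while the robot is not near it.
It also fails if it takes over 210 s, if anything falls off the work surface, if the arm or the gripper's body presses on something with over 40 N, if the wrist force passes 120 N, or if a joint passes its speed limit or range.

## Working session

There is one attempt and no reset: what is moved stays moved. The work goes in short steps, Python scripts to look and compute and a tool call to move; the robot and the scene stay as the last step left them, time stands still between calls to the robot, and variables do not carry over. Pictures are saved under pics/ and viewed, about 12 in all and at most 16, crops included, and the job is handed in when it is done.

Besides the shell and the picture viewer there is one more tool, called by a JSON object that holds its "name" and its "arguments", one argument or row to a line. play_rows: Moves the arm, as the interface text tells. Shift numbers are shares of 100 mm and turn numbers shares of 2 rad, none past 1 either way. Its arguments: {"type":"object","properties":{"series":{"type":"array"}},"required":["series"]}

```bash
ls; mkdir -p pics; cat > h.py <<'E'
import numpy as np, cv2
from scipy.spatial.transform import Rotation as R
from workcell import robot
def cam(n):
    m=robot.camera_model(n); o=np.array(m["orientation"],float)
    Rm=o if o.shape==(3,3) else (R.from_euler('xyz',o).as_matrix() if o.size==3 else R.from_quat(o).as_matrix())
    return np.array(m["K"]),np.array(m["origin"]),Rm
def cloud(n,depth):
    K,o,Rm=cam(n); v,u=np.indices(depth.shape)
    p=np.stack([(u-K[0,2])/K[0,0]*depth,(v-K[1,2])/K[1,1]*depth,depth],-1)
    return p@Rm.T+o
def proj(n,P):
    K,o,Rm=cam(n); c=(np.atleast_2d(P)-o)@Rm; q=c@K.T; return q[:,:2]/q[:,2:]
def save(f,im): cv2.imwrite(f,im[:,:,::-1])
E
python3 - <<'E'
from h import *
for n in("top","side"):
    im,d=robot.snapshot(n); save(f"pics/{n}0.png",im); np.save(n+"0.npy",d)
    print(n,robot.camera_model(n))
print(robot.hold_point_z, robot.get_state())
E
```

```text
pics
top {'K': array([[486.29027143,   0.        , 313.18273272],
       [  0.        , 486.29027143, 238.42341141],
       [  0.        ,   0.        ,   1.        ]]), 'origin': array([ 0.49001051, -0.06203739,  1.04823765]), 'orientation': array([-3.08575825, -0.02132471, -1.54080057])}
side {'K': array([[556.97990545,   0.        , 322.60953361],
       [  0.        , 556.97990545, 234.53750541],
       [  0.        ,   0.        ,   1.        ]]), 'origin': array([ 0.10788829, -0.99795642,  0.80538562]), 'orientation': array([-2.21319273,  0.00840148, -0.44192857])}
0.0187 {'time': 0.1, 'joints': array([-1.28609836e+00,  2.21133599e-01,  1.52752644e+00,  1.56986434e-06,
        1.39471021e+00, -1.26131886e-01]), 'joint_velocities': array([ 6.53204122e-04, -2.48988046e-03, -2.12347663e-03, -7.32839073e-05,
       -1.24612717e-05, -8.34690444e-04]), 'effort': array([ 1.22598562e-03, -4.98245323e+01, -3.90544474e+01, -2.03916302e-04,
        5.71596553e-03,  3.18864593e-06]), 'position': array([ 0.2494266 , -0.5724612 ,  0.23030137]), 'tcp_rot': array([-3.13982937e+00, -2.25150050e-04,  4.10829379e-01]), 'contact_force': array([ 0.04950596,  0.50326851, -0.0864564 ]), 'moment': array([ 0.025901  ,  0.08220638, -0.01541359]), 'grip_width': 0.085033697879563}
```

View pics/top0.png

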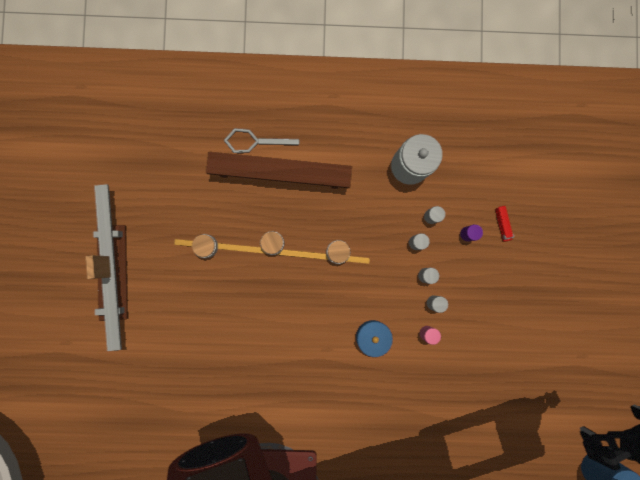

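View pics/side0.png

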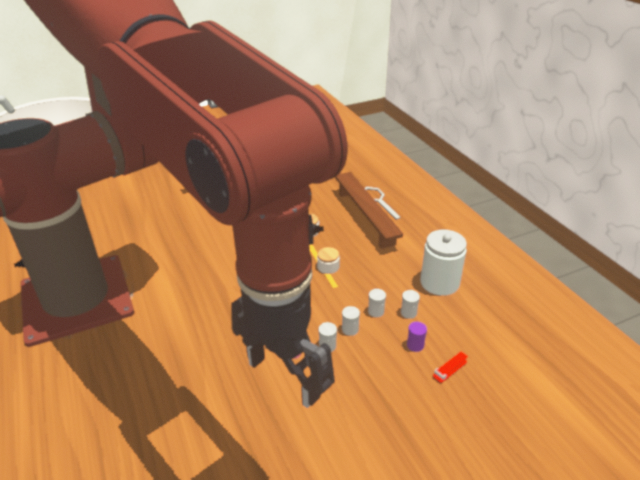

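```bash
python3 - <<'E'
from h import *
C={n:cloud(n,np.load(n+"0.npy")) for n in("top","side")}
for name in ["pot1","tin1","rule","rest","stand","canister","trinket","clip","scraper"]:
  for n in("top","side"):
    for r in robot.trace(n,name):
        p=C[n][r["pixels"]]; p=p[np.isfinite(p).all(1)]
        zt=np.percentile(p[:,2],95); t=p[p[:,2]>zt-.006]
        print(name,n,round(r["conf"],2),np.round(r["xy"]),len(p),"med",np.round(np.median(p,0),3),"topc",np.round((t.min(0)+t.max(0))/2,3),"ext",np.round(np.ptp(t,axis=0),3))
E
```

```text
pot1 top 0.87 [275. 244.] 452 med [0.535 0.003 0.037] topc [ 0.524 -0.018  0.542] ext [0.068 0.089 1.013]
pot1 top 0.69 [342. 249.] 493 med [ 0.522 -0.136  0.037] topc [ 0.517 -0.11   0.541] ext [0.054 0.095 1.014]
pot1 top 0.63 [202. 244.] 487 med [0.526 0.142 0.037] topc [0.519 0.053 0.542] ext [0.057 0.23  1.013]
pot1 side 0.98 [329. 258.] 543 med [ 0.516 -0.148  0.03 ] topc [ 0.325 -0.555  0.42 ] ext [0.435 0.885 0.771]
pot1 side 0.39 [316. 220.] 43 med [ 0.55  -0.005  0.039] topc [ 0.55  -0.003  0.04 ] ext [0.015 0.033 0.007]
tin1 top 0.77 [470. 234.] 276 med [ 0.569 -0.412  0.046] topc [ 0.538 -0.247  0.546] ext [0.095 0.37  1.004]
tin1 top 0.71 [431. 274.] 285 med [ 0.479 -0.323  0.047] topc [ 0.478 -0.326  0.048] ext [0.031 0.032 0.008]
tin1 top 0.62 [434. 216.] 246 med [ 0.604 -0.332  0.046] topc [ 0.605 -0.336  0.048] ext [0.03  0.03  0.008]
tin1 top 0.57 [437. 302.] 308 med [ 0.42  -0.342  0.046] topc [ 0.446 -0.212  0.546] ext [0.087 0.3   1.004]
tin1 top 0.49 [417. 240.] 267 med [ 0.547 -0.302  0.047] topc [ 0.526 -0.192  0.546] ext [0.073 0.26  1.004]
tin1 side 0.82 [32
[... 1364 characters left out ...]
.195  0.58 ] ext [0.265 0.266 0.937]
canister side 0.91 [442. 263.] 2445 med [ 0.696 -0.311  0.084] topc [ 0.432 -0.623  0.458] ext [0.648 0.749 0.695]
trinket top 0.55 [374. 341.] 991 med [ 0.346 -0.213  0.039] topc [ 0.4   -0.156  0.543] ext [0.18  0.189 1.011]
trinket side 0.61 [312. 219.] 37 med [ 0.549 -0.006  0.038] topc [ 0.549 -0.005  0.04 ] ext [0.014 0.03  0.007]
clip top 0.66 [504. 222.] 412 med [ 0.593 -0.492  0.017] topc [ 0.56  -0.286  0.532] ext [0.141 0.448 1.033]
clip side 0.75 [449. 367.] 538 med [ 0.587 -0.498  0.017] topc [ 0.37  -0.738  0.41 ] ext [0.524 0.52  0.79 ]
scraper top 0.94 [258. 140.] 459 med [0.757 0.041 0.006] topc [0.636 0.026 0.526] ext [0.292 0.177 1.045]
```

The top view shows three pots at about (203,246), (272,243) and (338,252). There are four silver tins at (436,215), (420,242), (429,276) and (439,304). The look-alikes to leave alone are a purple tin at (472,233) and a pink one at (432,336). The rule lies on its rest at (107,267), the step is at (280,170) and the strip runs along (275,251). Next I'll measure precisely.

```bash
cat >> h.py <<'E'
def rect(P):
    c,(a,b),t=cv2.minAreaRect((P[:,:2]*1000).astype(np.float32))
    if a<b: a,b,t=b,a,t+90
    return np.round(c,1),round(a,1),round(b,1),round((t+90)%180-90,2)   # mm, long axis angle deg to world x
def look(tag,zr=(.033,.0425)):
    im,d=robot.snapshot("top"); save(f"pics/{tag}.png",im); d=d.copy(); d[d<=0]=np.nan
    return im,cloud("top",d)
def blobs(C,zlo,zhi,mn=60):
    m=((C[...,2]>zlo)&(C[...,2]<zhi)).astype(np.uint8); n,l,s,c=cv2.connectedComponentsWithStats(m)
    for i in range(1,n):
        if s[i,4]>=mn: yield c[i],C[l==i],l==i
def circ(P):
    (c,r)=cv2.minEnclosingCircle((P[:,:2]*1000).astype(np.float32)); return np.round(c,1),round(r,1)
E
python3 - <<'E'
from h import *
im,C=look("top1")
roi=(C[...,0]>.25)
for nm,a,b in(("step",.045,.055),("pot/rule",.033,.047),("tins",.042,.053),("grip",.115,.135),("foot",.005,.0105),("bars",.030,.0365)):
    for c,P,m in blobs(np.where(roi[...,None],C,np.nan),a,b):
        print(nm,np.round(c),len(P),rect(P),circ(P),"z",np.round(np.median(P[:,2]),4),"rgb",np.median(im[m],0))
# strip: yellow pixels at floor
h=cv2.cvtColor(im,cv2.COLOR_RGB2HSV)
m=(h[...,0]>=17)&(h[...,0]<=30)&(h[...,1]>150)&(h[...,2]>150)
m=cv2.morphologyEx(m.astype(np.uint8),cv2.MORPH_OPEN,np.ones((2,2)))>0
m&=(np.abs(C[...,2])<.006); P=C[m]; print("strip",len(P),rect(P))
v,u=np.nonzero(m);print(u.min(),u.max(),v.min(),v.max(),np.median(P[:,2]))
E
```

```text
step [279. 169.] 3174 (array([687.8,  -6.3]), 300.4, 47.0, 86.2) (array([688.5,  -6.7]), 150.9) z 0.0497 rgb [94. 53. 33.]
step [437. 214.] 186 (array([ 606. , -337.5]), 32.2, 31.2, 15.58) (array([ 605.7, -338. ]), 16.9) z 0.0477 rgb [162. 161. 152.]
step [475. 232.] 184 (array([ 569.9, -416.5]), 31.8, 30.7, 30.04) (array([ 570.2, -417. ]), 16.8) z 0.0477 rgb [108.  51. 129.]
step [421. 241.] 180 (array([ 548.1, -305.3]), 32.4, 32.3, -43.64) (array([ 548.4, -305.2]), 17.1) z 0.0479 rgb [163. 162. 153.]
step [431. 275.] 186 (array([ 477.4, -326.1]), 31.4, 31.0, -85.23) (array([ 477.8, -326.7]), 16.9) z 0.0477 rgb [162. 160. 152.]
step [440. 304.] 192 (array([ 419.1, -345.9]), 33.4, 31.2, 49.46) (array([ 419.3, -346.3]), 16.9) z 0.0477 rgb [159.  157.5 149. ]
step [432. 336.] 199 (array([ 354. , -332.1]), 32.9, 31.3, 3.97) (array([ 354.2, -331.7]), 17.2) z 0.0474 rgb [215. 115. 137.]
pot/rule [108. 268.] 2261 (array([475.7, 343. ]), 339.9, 52.2, 4.98) (array([476.7, 336.8]), 170.6) z 0.0424 rgb [150. 148. 140.]
pot/rule [434. 214.] 89 (array([ 606.3, -332.9]), 33.8, 23.3, -6.92) (array
[... 2130 characters left out ...]
. 152.] 75 (array([ 716.7, -289.8]), 21.1, 16.4, -43.41) (array([ 718.4, -288.6]), 11.9) z 0.1268 rgb [128. 127. 120.]
grip [ 91. 267.] 216 (array([476. , 337.5]), 43.8, 15.5, 6.6) (array([476.1, 335.8]), 22.1) z 0.1242 rgb [168. 123.  81.]
foot [269. 139.] 200 (array([762.6,  30.4]), 148.7, 24.5, 80.64) (array([762.3,  30.4]), 74.4) z 0.0065 rgb [152. 149. 141.]
foot [121. 269.] 788 (array([465.9, 322.2]), 200.1, 27.4, 6.26) (array([465.1, 328.8]), 100.1) z 0.0077 rgb [81. 46. 28.]
foot [100. 293.] 125 (array([419.8, 363.7]), 62.8, 12.1, 8.47) (array([419.5, 363.7]), 31.7) z 0.0078 rgb [92. 55. 35.]
strip 688 (array([517.5,   3.6]), 418.1, 12.1, 86.21)
176 369 240 263 0.00028920709288804414
```

{"name": "play_rows", "arguments": {
  "series": [85,0,0,0,0,0,0.1444,85,0,0,0,0,0,0.1444,85,0,0,0,0,0,0.1444]
}}

```text
time: 1.42
position: [0.2496, -0.573, 0.2313]
tcp_rot: [-3.142, -0.0, 0.123]
contact_force: [-0.8, -0.3, -0.7]
grip_width: 0.085
```

{"name": "play_rows", "arguments": {
  "series": [85,0.186,-0.486,0,0,0,0,85,0.372,-0.973,0,0,0,0,85,0.372,-0.973,0,0,0,0]
}}

```text
time: 1.8
position: [0.2755, -0.4689, 0.231]
tcp_rot: [-3.14, -0.0, 0.127]
contact_force: [-0.1, -0.2, 0.4]
grip_width: 0.0853
```

{"name": "play_rows", "arguments": {
  "series": [85,0.186,-0.486,0,0,0,0,85,0.372,-0.973,0,0,0,0,85,0.372,-0.973,0,0,0,0]
}}

```text
time: 2.17
position: [0.3004, -0.3691, 0.2316]
tcp_rot: [3.141, -0.0, 0.126]
contact_force: [-0.7, -0.8, -0.4]
grip_width: 0.0852
```

{"name": "play_rows", "arguments": {
  "series": [85,0.186,-0.486,0,0,0,0,85,0.372,-0.973,0,0,0,0,85,0.372,-0.973,0,0,0,0]
}}

```text
time: 2.55
position: [0.3256, -0.2687, 0.2318]
tcp_rot: [3.141, -0.001, 0.126]
contact_force: [-0.2, -0.5, -0.8]
grip_width: 0.0851
```

{"name": "play_rows", "arguments": {
  "series": [85,0.186,-0.486,0,0,0,0,85,0.372,-0.973,0,0,0,0,85,0.372,-0.973,0,0,0,0]
}}

```text
time: 2.92
position: [0.3509, -0.1679, 0.2319]
tcp_rot: [3.141, -0.001, 0.127]
contact_force: [0.7, -1.0, -0.3]
grip_width: 0.0851
```

{"name": "play_rows", "arguments": {
  "series": [85,0.186,-0.486,0,0,0,0,85,0.372,-0.973,0,0,0,0,85,0.372,-0.973,0,0,0,0]
}}

```text
time: 3.3
position: [0.3762, -0.0668, 0.2318]
tcp_rot: [3.141, -0.001, 0.127]
contact_force: [0.2, -0.6, 0.1]
grip_width: 0.0851
```

{"name": "play_rows", "arguments": {
  "series": [85,0.186,-0.486,0,0,0,0,85,0.372,-0.973,0,0,0,0,85,0.372,-0.973,0,0,0,0]
}}

```text
time: 3.68
position: [0.4014, 0.034, 0.2316]
tcp_rot: [3.141, -0.001, 0.126]
contact_force: [0.2, 0.3, -0.6]
grip_width: 0.085
```

{"name": "play_rows", "arguments": {
  "series": [85,0.186,-0.486,0,0,0,0,85,0.372,-0.973,0,0,0,0,85,0.372,-0.973,0,0,0,0]
}}

```text
time: 4.05
position: [0.4267, 0.1346, 0.2313]
tcp_rot: [3.141, -0.0, 0.124]
contact_force: [-0.1, -0.9, -0.1]
grip_width: 0.0851
```

{"name": "play_rows", "arguments": {
  "series": [85,0.186,-0.486,0,0,0,0,85,0.372,-0.973,0,0,0,0,85,0.372,-0.973,0,0,0,0]
}}

```text
time: 4.42
position: [0.4521, 0.2354, 0.2309]
tcp_rot: [3.141, 0.0, 0.123]
contact_force: [-0.1, -0.0, 1.1]
grip_width: 0.0852
```

{"name": "play_rows", "arguments": {
  "series": [85,0.186,-0.486,0,0,0,0,85,0.372,-0.973,0,0,0,0,85,0.372,-0.973,0,0,0,0,85,0.372,-0.973,0,0,0,0]
}}

```text
time: 4.92
position: [0.4764, 0.3343, 0.2308]
tcp_rot: [3.14, 0.001, 0.12]
contact_force: [0.5, 1.0, 0.1]
grip_width: 0.0853
```

{"name": "play_rows", "arguments": {
  "series": [85,0,-0.03,0.45,0,0,0,85,0,-0.03,0.9,0,0,0,85,0,-0.03,0.9,0,0,0]
}}

```text
time: 5.3
position: [0.4727, 0.3362, 0.1376]
tcp_rot: [3.138, 0.008, 0.12]
contact_force: [-0.1, 0.6, 0.4]
grip_width: 0.0853
```

{"name": "play_rows", "arguments": {
  "series": [85,0,0,0.28,0,0,0,85,0,0,0.56,0,0,0,85,0,0,0.56,0,0,0]
}}

```text
time: 5.68
position: [0.4749, 0.3385, 0.0855]
tcp_rot: [3.141, 0.002, 0.121]
contact_force: [-0.3, -0.7, 0.1]
grip_width: 0.0849
```

```bash
python3 - <<'E'
from h import *
im,C=look("top2"); save("pics/c2.png",cv2.resize(im[170:370,40:240],(600,600)))
print(robot.get_state()["position"],robot.get_state()["contact_force"])
E
```

```text
[0.47578954 0.33921258 0.08687632] [-0.11914325 -0.02649023  0.74430677]
```

View pics/c2.png

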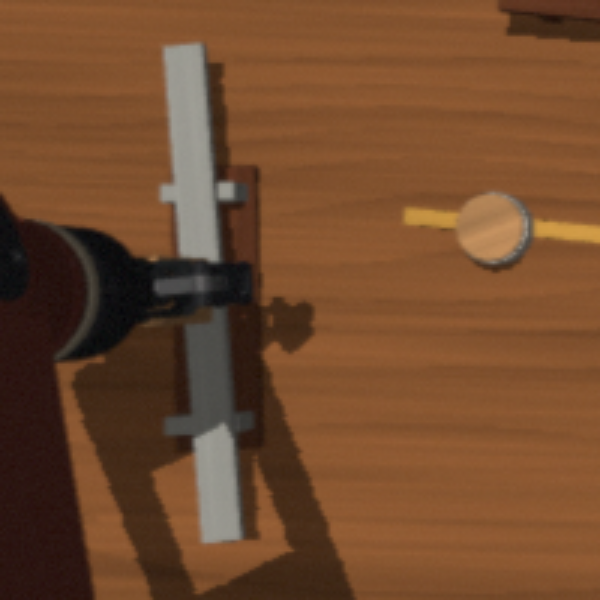

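The open fingers straddle the grip at crop (205,285). The bars, at crop rows 192 and 422, have their middle about 10 mm nearer the robot than the rule's. Now I close and lift.

{"name": "play_rows", "arguments": {
  "series": [5,0,0,0,0,0,0,5,0,0,0,0,0,0,5,0,0,0,0,0,0,5,0,0,0,0,0,0,5,0,0,0,0,0,0,5,0,0,0,0,0,0,5,0,0,0,0,0,0,5,0,0,0,0,0,0]
}}

```text
time: 6.72
position: [0.4751, 0.3401, 0.0856]
tcp_rot: [-3.141, -0.0, 0.122]
contact_force: [-2.0, 0.1, 4.1]
grip_width: 0.0135
```

{"name": "play_rows", "arguments": {
  "series": [5,0,0,-0.15,0,0,0,5,0,0,-0.4,0,0,0,5,0,0,-0.7,0,0,0,5,0,0,-0.7,0,0,0,5,0,0,-0.7,0,0,0]
}}

```text
time: 7.35
position: [0.4743, 0.3395, 0.1541]
tcp_rot: [3.141, 0.002, 0.122]
contact_force: [-0.8, 0.8, -4.7]
grip_width: 0.0134
```

```bash
python3 - <<'E'
from h import *
im,C=look("top3"); s=robot.get_state(); print(s["position"],s["tcp_rot"],s["grip_width"])
C=np.where((C[...,1]>.2)[...,None]&(C[...,0]>.25)[...,None],C,np.nan)
for c,P,m in blobs(C,.09,.125): print(np.round(c),len(P),rect(P),np.median(P[:,2]),np.median(im[m],0))
for c,P,m in blobs(C,.030,.0365,20): print("bar",np.round(c),len(P),rect(P))
for c,P,m in blobs(C,.005,.0105): print("foot",np.round(c),len(P),rect(P))
E
```

```text
[0.47389787 0.33933233 0.15352882] [3.14050761e+00 2.61668333e-03 1.22056361e-01] 0.013345452429329628
[ 93. 268.] 2531 (array([475.4, 338.6]), 340.4, 28.8, 7.17) 0.11112058246289658 [149. 148. 140.]
bar [109. 233.] 96 (array([544.3, 342.3]), 39.6, 10.6, -88.2)
bar [112. 311.] 77 (array([385.2, 327. ]), 32.3, 11.9, -81.84)
foot [114. 271.] 1778 (array([464.5, 336.3]), 200.0, 57.2, 6.12)
```

{"name": "play_rows", "arguments": {
  "series": [5,0,0,0,0,0,-0.09,5,0,0,0,0,0,-0.18,5,0,0,0,0,0,-0.27,5,0,0,0,0,0,-0.36,5,0,0,0,0,0,-0.45,5,0,0,0,0,0,-0.54,5,0,0,0,0,0,-0.63,5,0,0,0,0,0,-0.69]
}}

```text
time: 8.4
position: [0.4739, 0.3393, 0.1531]
tcp_rot: [-3.139, 0.002, 1.507]
contact_force: [0.6, 0.4, -3.7]
grip_width: 0.0131
```

{"name": "play_rows", "arguments": {
  "series": [5,-0.4,0,0,0,0,0,5,-0.827,0,0,0,0,0,5,-0.827,0,0,0,0,0]
}}

```text
time: 8.78
position: [0.4679, 0.2547, 0.1531]
tcp_rot: [-3.138, 0.002, 1.499]
contact_force: [-0.8, 0.3, -2.8]
grip_width: 0.0137
```

{"name": "play_rows", "arguments": {
  "series": [5,-0.4,0,0,0,0,0,5,-0.827,0,0,0,0,0,5,-0.827,0,0,0,0,0]
}}

```text
time: 9.15
position: [0.4627, 0.1731, 0.154]
tcp_rot: [-3.139, 0.001, 1.499]
contact_force: [0.1, 0.7, -2.8]
grip_width: 0.0132
```

{"name": "play_rows", "arguments": {
  "series": [5,-0.4,0,0,0,0,0,5,-0.827,0,0,0,0,0,5,-0.827,0,0,0,0,0]
}}

```text
time: 9.52
position: [0.4576, 0.0912, 0.1545]
tcp_rot: [-3.14, 0.0, 1.499]
contact_force: [0.1, -0.0, -2.6]
grip_width: 0.0133
```

{"name": "play_rows", "arguments": {
  "series": [5,-0.4,0,0,0,0,0,5,-0.827,0,0,0,0,0,5,-0.827,0,0,0,0,0,5,-0.827,0,0,0,0,0]
}}

```text
time: 10.02
position: [0.4523, 0.0111, 0.155]
tcp_rot: [-3.141, -0.001, 1.502]
contact_force: [0.7, -0.2, -2.6]
grip_width: 0.0135
```

```bash
python3 - <<'E'
from h import *
im,C=look("top4"); s=robot.get_state(); print(s["position"],s["tcp_rot"],s["grip_width"])
C=np.where((C[...,0]>.3)[...,None],C,np.nan)
for c,P,m in blobs(C,.09,.125): print(np.round(c),len(P),rect(P),np.median(P[:,2]),np.median(im[m],0))
for c,P,m in blobs(C,.033,.042,200): print("pot",np.round(c),len(P),circ(P))
E
```

```text
[0.45229943 0.01130736 0.15501848] [-3.14109925e+00 -9.04407487e-04  1.50295385e+00] 0.01341674713881664
[420. 155.] 1407 (array([ 714.1, -286.7]), 80.9, 80.7, -14.9) 0.11329256168389557 [169. 168. 159.]
[178. 275.] 68 (array([464., 176.]), 25.6, 10.6, -6.79) 0.11178620849318055 [165. 163. 153.]
[324. 290.] 783 (array([ 444.5, -103.4]), 109.2, 26.1, 86.12) 0.1119329766260796 [173. 172. 163.]
pot [272. 242.] 361 (array([536.3,   4.2]), 23.2)
pot [204. 243.] 287 (array([525.6, 146.1]), 23.2)
pot [339. 251.] 382 (array([ 521.9, -135.3]), 23.4)
pot [375. 339.] 888 (array([ 343.6, -215.2]), 37.0)
```

View pics/top4.png

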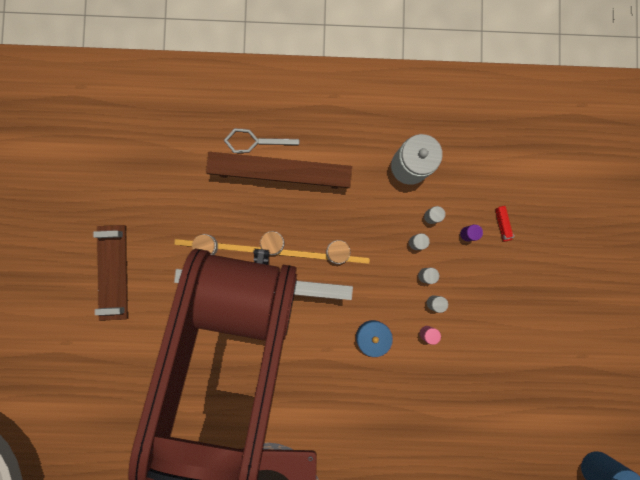

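The rule is parallel to the strip at 86.1°, with its right half showing around (324,291) and the pots still untouched ahead of it. Next I lower it and push.

{"name": "play_rows", "arguments": {
  "series": [5,0,0,0.4,0,0,0,5,0,0,0.8,0,0,0,5,0,0,0.95,0,0,0,5,0,0,1.0,0,0,0,5,0,0,1.0,0,0,0,5,0,0,1.0,0,0,0]
}}

```text
time: 10.82
position: [0.4536, 0.0098, 0.0567]
tcp_rot: [3.139, 0.0, 1.502]
contact_force: [0.4, 0.3, -3.3]
grip_width: 0.0133
```

{"name": "play_rows", "arguments": {
  "series": [5,-0.01,0.05,0.01,0,0,0,5,-0.01,0.11,0.01,0,0,0,5,-0.01,0.17,0.01,0,0,0,5,-0.01,0.23,0.01,0,0,0,5,-0.01,0.29,0.01,0,0,0,5,-0.01,0.35,0.01,0,0,0,5,-0.01,0.4,0.01,0,0,0,5,-0.01,0.4,0.01,0,0,0]
}}

```text
time: 11.82
position: [0.4926, 0.0061, 0.0544]
tcp_rot: [3.141, 0.0, 1.502]
contact_force: [-0.6, 0.4, -3.1]
grip_width: 0.0131
```

```bash
cat > m.py <<'E'
from h import *
import sys
O=np.array([524.4,3.8]); th=np.radians(86.2); ys=np.array([np.cos(th),np.sin(th)]); xs=np.array([ys[1],-ys[0]])
def S(p): q=np.asarray(p)[:2]-O; return np.round([q@xs,q@ys],1)
if __name__=="__main__":
    im,C=look(sys.argv[1]); s=robot.get_state(); print(s["position"],s["tcp_rot"],s["contact_force"],s["grip_width"]); print("TCP stand",S(s["position"]*1000))
    C=np.where((C[...,0]>.3)[...,None],C,np.nan)
    for c,P,m in blobs(C,.006,.018,40): print("rule?",np.round(c),len(P),rect(P),"S",S(rect(P)[0]))
    for c,P,m in blobs(C,.033,.042,60): print("pot",np.round(c),len(P),circ(P),"S",S(circ(P)[0]))
E
python3 m.py top5
```

```text
[0.49241625 0.00609465 0.05434127] [ 3.14105212e+00 -1.56601175e-06  1.50172129e+00] [ 0.42373186  0.31152396 -3.01049767] 0.013196401426742032
TCP stand [-32.1   0.2]
rule? [398. 175.] 47 (array([ 693.1, -264.1]), 67.7, 17.7, 41.83) S [ 186.1 -256.1]
rule? [503. 226.] 196 (array([ 593.8, -493.5]), 75.2, 21.0, 14.72) S [ 102.2 -491.6]
rule? [112. 272.] 1969 (array([464.3, 340.9]), 199.6, 61.9, 4.32) S [-82.3 332.4]
rule? [196. 256.] 117 (array([504. , 165.7]), 26.5, 21.4, -13.03) S [-31.1 160.2]
rule? [324. 269.] 628 (array([ 484.9, -108. ]), 110.5, 25.9, 86.14) S [ -32.  -114.2]
pot [200. 237.] 246 (array([540.5, 145.1]), 23.0) S [  6.7 142.1]
pot [106. 234.] 123 (array([544.2, 347.6]), 25.2) S [ -3.  344.4]
pot [339. 251.] 377 (array([ 521.2, -135.9]), 23.5) S [   6.1 -139.6]
pot [107. 311.] 123 (array([383.7, 335.9]), 25.8) S [-162.4  322. ]
pot [375. 339.] 883 (array([ 343.7, -215. ]), 36.9) S [-165.8 -230.3]
```

{"name": "play_rows", "arguments": {
  "series": [5,0,0.04,0,0,0,0,5,0,0.08,0,0,0,0,5,0,0.12,0,0,0,0,5,0,0.15,0,0,0,0,5,0,0.175,0,0,0,0,5,0,0.19,0,0,0,0,5,0,0.192,0,0,0,0,5,0,0.192,0,0,0,0]
}}

```text
time: 12.88
position: [0.5103, 0.0049, 0.0539]
tcp_rot: [-3.139, -0.0, 1.502]
contact_force: [-5.7, 1.0, -0.4]
grip_width: 0.0136
```

```bash
python3 m.py top6 | grep -v -e "-1[68]. \|-49"
```

```text
[0.5103356  0.00495809 0.05393967] [-3.13931225e+00 -1.10146151e-04  1.50201058e+00] [-4.82564017  0.66613568  0.01021453] 0.012998041139718577
TCP stand [-14.1   0.2]
rule? [397. 174.] 41 (array([ 696.5, -259.4]), 62.8, 14.9, 33.28) S [ 189.2 -251.2]
rule? [112. 272.] 2013 (array([464.2, 341.8]), 199.6, 61.8, 4.28) S [-82.5 333.3]
rule? [196. 247.] 100 (array([521.6, 166. ]), 25.8, 19.2, -7.67) S [-13.5 161.7]
rule? [325. 261.] 629 (array([ 502.7, -109. ]), 111.0, 26.6, 86.02) S [ -14.2 -114. ]
pot [201. 229.] 220 (array([558.8, 146.6]), 23.0) S [ 24.9 144.8]
pot [106. 234.] 125 (array([543.2, 346.6]), 25.4) S [ -4.  343.3]
pot [339. 244.] 384 (array([ 537.4, -136.9]), 24.1) S [  22.3 -139.5]
pot [107. 311.] 122 (array([383. , 336.2]), 25.1) S [-163.1  322.3]
pot [375. 339.] 885 (array([ 343.7, -215.3]), 36.9) S [-165.8 -230.6]
```

{"name": "play_rows", "arguments": {
  "series": [5,0,0.008,0,0,0,0,5,0,0.016,0,0,0,0,5,0,0.016,0,0,0,0,5,0,0.016,0,0,0,0,5,0,0.016,0,0,0,0]
}}

```text
time: 13.55
position: [0.5128, 0.0047, 0.054]
tcp_rot: [3.142, -0.0, 1.502]
contact_force: [-2.0, -0.2, -5.2]
grip_width: 0.0131
```

{"name": "play_rows", "arguments": {
  "series": [5,0,-0.05,0,0,0,0,5,0,-0.2,0,0,0,0,5,0,-0.5,0,0,0,0,5,0,-0.5,0,0,0,0]
}}

```text
time: 14.05
position: [0.4616, 0.0084, 0.0542]
tcp_rot: [-3.142, -0.0, 1.502]
contact_force: [-0.6, -0.7, -3.3]
grip_width: 0.0133
```

{"name": "play_rows", "arguments": {
  "series": [5,0,-0.15,-0.3,0,0,0,5,0,-0.3,-0.8,0,0,0,5,0,-0.3,-1,0,0,0,5,0,-0.3,-1,0,0,0]
}}

```text
time: 14.55
position: [0.4358, 0.0098, 0.1571]
tcp_rot: [3.134, 0.001, 1.502]
contact_force: [-0.6, -0.2, -4.2]
grip_width: 0.0127
```

```bash
python3 m.py top7 | grep -v -e "-1[68]. \|-49"
```

```text
[0.43444734 0.00999927 0.15526321] [3.13778220e+00 2.67065768e-04 1.50190684e+00] [-0.98944166 -0.20217291 -2.99471283] 0.013334361142722585
TCP stand [-90.2   0.2]
rule? [260. 141.] 40 (array([758.2,  38.2]), 29.8, 20.0, 86.16) S [231.   49.8]
rule? [112. 272.] 2019 (array([464.2, 341. ]), 199.6, 61.5, 4.32) S [-82.4 332.5]
pot [205. 229.] 396 (array([560.4, 143.7]), 23.5) S [ 26.6 142. ]
pot [272. 236.] 383 (array([550.7,   2.9]), 23.0) S [26.3  0.8]
pot [106. 234.] 126 (array([543.1, 347.2]), 25.8) S [ -4.1 343.9]
pot [340. 242.] 384 (array([ 540.9, -136.5]), 24.0) S [  25.8 -138.9]
pot [107. 311.] 121 (array([383.7, 335.9]), 25.1) S [-162.4  322. ]
pot [374. 339.] 886 (array([ 343.6, -215. ]), 36.9) S [-165.9 -230.3]
```

View pics/top7.png

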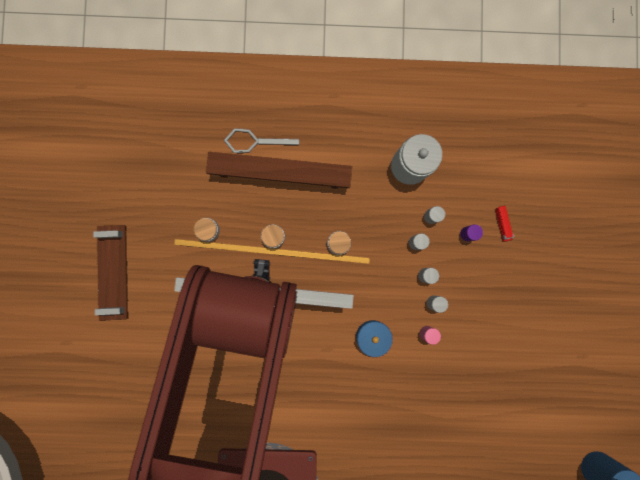

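The pots now stand in a line just past the strip at (206,230), (273,236) and (340,243), with x from 25.8 to 26.6 mm. Next the rule goes back to its rest.

{"name": "play_rows", "arguments": {
  "series": [5,0.4,0.01,0,0,0,0,5,0.821,0.019,0,0,0,0,5,0.821,0.019,0,0,0,0]
}}

```text
time: 14.98
position: [0.4399, 0.094, 0.1526]
tcp_rot: [-3.139, -0.0, 1.505]
contact_force: [-0.1, -0.3, -2.4]
grip_width: 0.0134
```

{"name": "play_rows", "arguments": {
  "series": [5,0.4,0.01,0,0,0,0,5,0.821,0.019,0,0,0,0,5,0.821,0.019,0,0,0,0]
}}

```text
time: 15.35
position: [0.4477, 0.175, 0.153]
tcp_rot: [-3.14, 0.0, 1.505]
contact_force: [-0.1, -0.1, -3.6]
grip_width: 0.0134
```

{"name": "play_rows", "arguments": {
  "series": [5,0.4,0.01,0,0,0,0,5,0.821,0.019,0,0,0,0,5,0.821,0.019,0,0,0,0]
}}

```text
time: 15.72
position: [0.4556, 0.2563, 0.1532]
tcp_rot: [-3.141, 0.0, 1.504]
contact_force: [-0.4, -0.6, -2.2]
grip_width: 0.0133
```

{"name": "play_rows", "arguments": {
  "series": [5,0.4,0.01,0,0,0,0,5,0.821,0.019,0,0,0,0,5,0.821,0.019,0,0,0,0]
}}

```text
time: 16.1
position: [0.4633, 0.3376, 0.1533]
tcp_rot: [-3.141, 0.001, 1.504]
contact_force: [0.2, -0.8, -3.7]
grip_width: 0.0136
```

{"name": "play_rows", "arguments": {
  "series": [5,0,0,0,0,0,0.09,5,0,0,0,0,0,0.18,5,0,0,0,0,0,0.27,5,0,0,0,0,0,0.36,5,0,0,0,0,0,0.45,5,0,0,0,0,0,0.54,5,0,0,0,0,0,0.63,5,0,0,0,0,0,0.697]
}}

```text
time: 17.1
position: [0.4633, 0.3347, 0.1533]
tcp_rot: [3.14, 0.001, 0.102]
contact_force: [0.3, 1.5, -2.7]
grip_width: 0.0134
```

```bash
python3 - <<'E'
from h import *
from m import S
im,C=look("top8"); s=robot.get_state(); print(s["position"],s["tcp_rot"],s["grip_width"])
C=np.where((C[...,0]>.3)[...,None],C,np.nan)
for c,P,m in blobs(C,.09,.125): print(np.round(c),len(P),rect(P),np.median(P[:,2]))
for c,P,m in blobs(C,.030,.0365,40): print("bar",np.round(c),len(P),rect(P))
for c,P,m in blobs(C,.033,.042,250): print("pot",np.round(c),circ(P),"S",S(circ(P)[0]))
E
```

```text
[0.46324845 0.33478227 0.15333236] [3.13988345e+00 1.50294122e-03 9.69275283e-02] 0.013257714311744202
[420. 155.] 1401 (array([ 714.2, -286.8]), 80.8, 80.3, 73.37) 0.11338581929580249
[ 95. 273.] 2484 (array([466.3, 334.5]), 335.5, 29.0, 5.83) 0.11020879983754767
bar [110. 233.] 85 (array([544.4, 339.3]), 34.5, 10.6, -88.2)
bar [112. 311.] 77 (array([385.2, 326.3]), 30.8, 11.9, -86.18)
pot [205. 229.] (array([560.8, 142.3]), 23.9) S [ 27.1 140.6]
pot [273. 235.] (array([549.8,   2.6]), 24.1) S [25.4  0.5]
pot [340. 242.] (array([ 540. , -137.2]), 23.4) S [  24.9 -139.7]
pot [375. 339.] (array([ 343.9, -215.3]), 36.9) S [-165.6 -230.6]
```

{"name": "play_rows", "arguments": {
  "series": [5,0,-0.025,0.25,0,0,0,5,0,-0.025,0.45,0,0,0,5,0,-0.025,0.58,0,0,0,5,0,-0.025,0.64,0,0,0,5,0,-0.025,0.67,0,0,0,5,0,-0.025,0.675,0,0,0,5,0,-0.025,0.675,0,0,0]
}}

```text
time: 18.02
position: [0.4633, 0.3401, 0.0875]
tcp_rot: [-3.141, -0.001, 0.108]
contact_force: [0.6, 0.3, -2.1]
grip_width: 0.0136
```

{"name": "play_rows", "arguments": {
  "series": [20,0,0,0,0,0,0,30,0,0,0,0,0,0,40,0,0,0,0,0,0,60,0,0,0,0,0,0,60,0,0,0,0,0,0,60,0,0,0,0,0,0]
}}

```text
time: 18.77
position: [0.4629, 0.3398, 0.0868]
tcp_rot: [3.142, 0.0, 0.108]
contact_force: [0.1, 0.6, -0.4]
grip_width: 0.0599
```

{"name": "play_rows", "arguments": {
  "series": [60,0,0,-0.3,0,0,0,60,0,0,-0.7,0,0,0,60,0,0,-1,0,0,0,60,0,0,-1,0,0,0]
}}

```text
time: 19.27
position: [0.4647, 0.3408, 0.19]
tcp_rot: [-3.139, -0.006, 0.108]
contact_force: [0.3, 1.5, -0.3]
grip_width: 0.0598
```

```bash
python3 - <<'E'
from h import *
from m import S
im,C=look("top9"); s=robot.get_state(); print(s["position"],s["tcp_rot"],s["grip_width"])
C=np.where((C[...,0]>.3)[...,None],C,np.nan)
for c,P,m in blobs(C,.0415,.055): print(np.round(c),len(P),rect(P),np.median(P[:,2]))
for c,P,m in blobs(C,.005,.0105,60): print("foot",np.round(c),len(P),rect(P))
for c,P,m in blobs(C,.033,.040,250): print("pot",np.round(c),circ(P),"S",S(circ(P)[0]))
E
```

```text
[0.46353902 0.34018709 0.18782027] [-3.14062560e+00 -2.35163708e-03  1.08027942e-01] 0.06001415743355355
[279. 169.] 3233 (array([687.7,  -6.5]), 300.4, 47.3, 86.11) 0.049760123176675664
[106. 271.] 1553 (array([465.7, 339.6]), 336.0, 27.4, 6.21) 0.043426005792025935
[437. 214.] 206 (array([ 605.7, -337. ]), 32.6, 32.4, -64.54) 0.04727642904471108
[474. 232.] 213 (array([ 570.3, -416.6]), 33.0, 32.0, 33.49) 0.04746810094315079
[421. 241.] 212 (array([ 548.1, -304.7]), 33.0, 32.6, -46.52) 0.04755461223777957
[431. 275.] 207 (array([ 477.5, -326.3]), 31.8, 31.0, -88.16) 0.04738024824313869
[440. 304.] 216 (array([ 419.3, -346.7]), 32.7, 32.6, 33.41) 0.047199963519402255
[432. 336.] 219 (array([ 354. , -332.2]), 33.4, 32.1, 65.29) 0.04723075539749666
foot [251. 146.] 73 (array([742.8,  60.7]), 66.7, 14.5, -61.58)
foot [283. 141.] 107 (array([757.1,  -8.6]), 73.7, 11.6, -88.32)
foot [503. 231.] 70 (array([ 578.8, -491.3]), 52.0, 17.6, 31.64)
foot [120. 270.] 881 (array([465.3, 324.9]), 199.8, 28.7, 4.61)
pot [205. 229.] (array([560.4, 143. ]), 23.5) S [ 26.7 141.3]
pot [273. 236.] (array([551.2,   3.4]), 23.7) S [26.8  1.4]
pot [340. 242.] (array([ 540.5, -137.1]), 23.3) S [  25.4 -139.5]
pot [374. 338.] (array([ 343.8, -215.4]), 37.0) S [-165.7 -230.7]
```

The rule is flat on the rest and released. Next come the tins. The candidates are silver A (437,214), B (421,241), C (431,275) and D (440,304). Purple (475,232) and pink (432,336) are excluded by colour, and the median RGB values confirm that split.

{"name": "play_rows", "arguments": {
  "series": [50,0,0,-0.1,0,0,-0.09,50,0,0,-0.1,0,0,-0.18,50,0,0,-0.1,0,0,-0.27,50,0,0,-0.1,0,0,-0.36,50,0,0,-0.1,0,0,-0.45,50,0,0,-0.1,0,0,-0.54,50,0,0,-0.1,0,0,-0.63,50,0,0,-0.1,0,0,-0.696]
}}

```text
time: 20.32
position: [0.4618, 0.3392, 0.1944]
tcp_rot: [-3.138, 0.002, 1.505]
contact_force: [0.8, -0.5, 0.3]
grip_width: 0.05
```

{"name": "play_rows", "arguments": {
  "series": [50,-0.5,0.14,0,0,0,0,50,-0.952,0.271,0,0,0,0,50,-0.952,0.271,0,0,0,0]
}}

```text
time: 20.7
position: [0.4828, 0.2401, 0.1947]
tcp_rot: [-3.139, 0.002, 1.496]
contact_force: [-0.1, 0.3, -0.2]
grip_width: 0.0502
```

{"name": "play_rows", "arguments": {
  "series": [50,-0.5,0.14,0,0,0,0,50,-0.952,0.271,0,0,0,0,50,-0.952,0.271,0,0,0,0]
}}

```text
time: 21.08
position: [0.5033, 0.1443, 0.1954]
tcp_rot: [-3.14, 0.001, 1.497]
contact_force: [-0.6, 0.0, -0.6]
grip_width: 0.0498
```

{"name": "play_rows", "arguments": {
  "series": [50,-0.5,0.14,0,0,0,0,50,-0.952,0.271,0,0,0,0,50,-0.952,0.271,0,0,0,0]
}}

```text
time: 21.45
position: [0.5239, 0.0482, 0.1958]
tcp_rot: [-3.14, -0.0, 1.497]
contact_force: [-0.1, -0.1, 0.5]
grip_width: 0.0499
```

{"name": "play_rows", "arguments": {
  "series": [50,-0.5,0.14,0,0,0,0,50,-0.952,0.271,0,0,0,0,50,-0.952,0.271,0,0,0,0]
}}

```text
time: 21.82
position: [0.5444, -0.0481, 0.196]
tcp_rot: [-3.141, -0.0, 1.498]
contact_force: [-0.3, 0.4, -0.3]
grip_width: 0.0499
```

{"name": "play_rows", "arguments": {
  "series": [50,-0.5,0.14,0,0,0,0,50,-0.952,0.271,0,0,0,0,50,-0.952,0.271,0,0,0,0]
}}

```text
time: 22.2
position: [0.5648, -0.1446, 0.1961]
tcp_rot: [-3.141, -0.001, 1.498]
contact_force: [-0.7, 0.8, -0.0]
grip_width: 0.05
```

{"name": "play_rows", "arguments": {
  "series": [50,-0.5,0.14,0,0,0,0,50,-0.952,0.271,0,0,0,0,50,-0.952,0.271,0,0,0,0]
}}

```text
time: 22.58
position: [0.5852, -0.2413, 0.196]
tcp_rot: [-3.141, -0.001, 1.499]
contact_force: [-0.5, -0.1, -0.1]
grip_width: 0.0499
```

{"name": "play_rows", "arguments": {
  "series": [50,-0.5,0.14,0,0,0,0,50,-0.952,0.271,0,0,0,0,50,-0.952,0.271,0,0,0,0,50,-0.952,0.271,0,0,0,0,50,-0.952,0.271,0,0,0,0]
}}

```text
time: 23.2
position: [0.6054, -0.3358, 0.1968]
tcp_rot: [-3.141, -0.001, 1.502]
contact_force: [-0.8, 0.1, 0.4]
grip_width: 0.0502
```

```bash
python3 - <<'E'
from h import *
from m import S
im,C=look("top10"); s=robot.get_state(); print(s["position"],s["tcp_rot"],s["grip_width"])
C=np.where((C[...,0]>.3)[...,None],C,np.nan)
for c,P,m in blobs(C,.0415,.055): print(np.round(c),len(P),circ(P))
for c,P,m in blobs(C,.033,.040,250): print("pot",np.round(c),circ(P),"S",S(circ(P)[0]))
save("pics/c10.png",cv2.resize(im[180:330,370:520],(600,600)))
E
```

```text
[ 0.60534345 -0.33615412  0.19695651] [-3.14150915e+00 -5.49547096e-04  1.50196834e+00] 0.05004516674527477
[279. 169.] 3231 (array([688.7,  -6.6]), 151.5)
[403. 172.] 61 (array([ 703.3, -275.3]), 37.7)
[106. 271.] 1574 (array([466.9, 329.6]), 168.1)
[437. 214.] 210 (array([ 606.1, -337.5]), 17.5)
[421. 241.] 210 (array([ 548.3, -305.4]), 17.4)
pot [205. 229.] (array([560.5, 143.1]), 23.6) S [ 26.8 141.4]
pot [273. 236.] (array([550.9,   2.5]), 23.3) S [26.5  0.5]
pot [339. 243.] (array([ 540.4, -136.5]), 23.6) S [  25.3 -138.9]
pot [369. 334.] (array([ 343.9, -215. ]), 36.7) S [-165.6 -230.3]
```

View pics/c10.png

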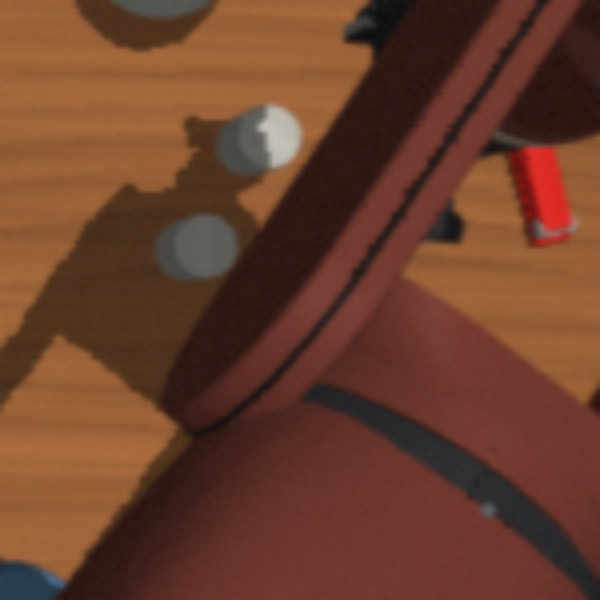

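The crop shows silver tins A at about (270,138) and B at (205,247), with the gripper standing above A. Now I grasp A.

{"name": "play_rows", "arguments": {
  "series": [50,-0.015,0,0.5,0,0,0,50,-0.015,0,1,0,0,0,50,-0.015,0,1,0,0,0]
}}

```text
time: 23.62
position: [0.6016, -0.3364, 0.0915]
tcp_rot: [-3.133, -0.006, 1.501]
contact_force: [0.3, 0.6, -0.1]
grip_width: 0.0497
```

{"name": "play_rows", "arguments": {
  "series": [50,0,0,0.3,0,0,0,50,0,0,0.6,0,0,0,50,0,0,0.75,0,0,0,50,0,0,0.82,0,0,0,50,0,0,0.82,0,0,0]
}}

```text
time: 24.25
position: [0.6055, -0.3401, 0.0159]
tcp_rot: [3.141, 0.001, 1.5]
contact_force: [-0.4, -0.1, 0.3]
grip_width: 0.0499
```

{"name": "play_rows", "arguments": {
  "series": [25,0,0,0,0,0,0,25,0,0,0,0,0,0,25,0,0,0,0,0,0,25,0,0,0,0,0,0,25,0,0,0,0,0,0]
}}

```text
time: 24.88
position: [0.606, -0.3406, 0.0166]
tcp_rot: [3.139, 0.001, 1.5]
contact_force: [-0.5, -0.3, 5.9]
grip_width: 0.0324
```

{"name": "play_rows", "arguments": {
  "series": [25,0,0,-0.2,0,0,0,25,0,0,-0.6,0,0,0,25,0,0,-1,0,0,0,25,0,0,-1,0,0,0]
}}

```text
time: 25.38
position: [0.6075, -0.3417, 0.1211]
tcp_rot: [3.134, 0.005, 1.5]
contact_force: [0.2, 0.5, -0.7]
grip_width: 0.0328
```

{"name": "play_rows", "arguments": {
  "series": [25,0,0,-0.4,0,0,0,25,0,0,-0.8,0,0,0,25,0,0,-0.82,0,0,0,25,0,0,-0.82,0,0,0]
}}

```text
time: 25.88
position: [0.6043, -0.3394, 0.1956]
tcp_rot: [-3.14, -0.001, 1.5]
contact_force: [0.3, -1.3, -1.9]
grip_width: 0.0324
```

{"name": "play_rows", "arguments": {
  "series": [25,0.4,0.1,0,0,0,0,25,0.797,0.2,0,0,0,0,25,0.797,0.2,0,0,0,0]
}}

```text
time: 26.25
position: [0.63, -0.2581, 0.1937]
tcp_rot: [-3.137, -0.003, 1.504]
contact_force: [-0.9, -0.4, -0.7]
grip_width: 0.0322
```

{"name": "play_rows", "arguments": {
  "series": [25,0.4,0.1,0,0,0,0,25,0.797,0.2,0,0,0,0,25,0.797,0.2,0,0,0,0]
}}

```text
time: 26.62
position: [0.6556, -0.1811, 0.1945]
tcp_rot: [-3.138, -0.002, 1.503]
contact_force: [0.5, -1.2, -2.1]
grip_width: 0.0325
```

{"name": "play_rows", "arguments": {
  "series": [25,0.4,0.1,0,0,0,0,25,0.797,0.2,0,0,0,0,25,0.797,0.2,0,0,0,0,25,0.797,0.2,0,0,0,0,25,0.797,0.2,0,0,0,0]
}}

```text
time: 27.25
position: [0.6811, -0.1072, 0.1962]
tcp_rot: [-3.141, 0.0, 1.498]
contact_force: [-0.6, -0.7, -0.4]
grip_width: 0.0326
```

{"name": "play_rows", "arguments": {
  "series": [25,0,0,0.5,0,0,0,25,0,0,0.9,0,0,0,25,0,0,1,0,0,0,25,0,0,1,0,0,0,25,0,0,1,0,0,0]
}}

```text
time: 27.88
position: [0.6832, -0.1064, 0.0995]
tcp_rot: [3.138, 0.001, 1.5]
contact_force: [-0.7, -0.3, -1.2]
grip_width: 0.0323
```

```bash
python3 - <<'E'
from h import *
from m import S
im,C=look("top11"); s=robot.get_state(); print(s["position"],s["tcp_rot"],s["grip_width"],S(s["position"]*1000))
im,d=robot.snapshot("side"); cv2.imwrite("pics/c11.png",cv2.resize(im[130:330,280:480],(600,600))[:,:,::-1])
E
```

```text
[ 0.68327602 -0.10621844  0.09957544] [3.13745787e+00 8.52145012e-04 1.49980869e+00] 0.03262424880930137 [165.8 -99.2]
```

View pics/c11.png

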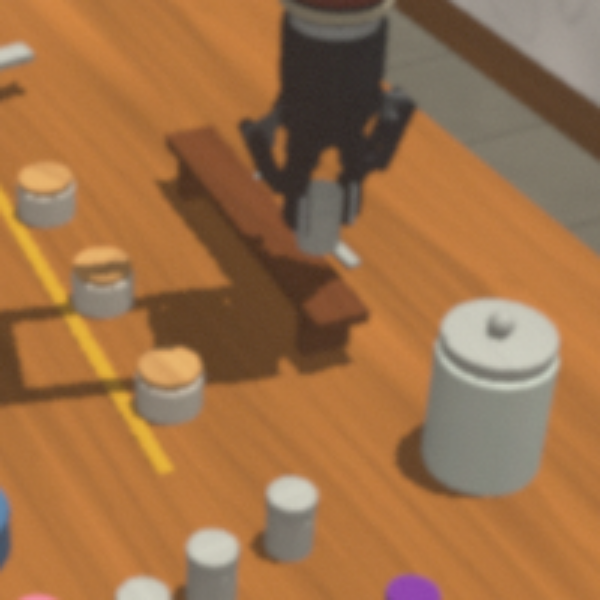

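The gripper holds tin A upright at crop (318,215), above the step. Now I lower it and release.

{"name": "play_rows", "arguments": {
  "series": [25,0,-0.01,0.15,0,0,0,25,0,-0.01,0.25,0,0,0,25,0,-0.01,0.3,0,0,0,25,0,-0.01,0.32,0,0,0,25,0,-0.01,0.325,0,0,0,25,0,-0.01,0.325,0,0,0]
}}

```text
time: 28.72
position: [0.6795, -0.1051, 0.0666]
tcp_rot: [-3.138, -0.0, 1.5]
contact_force: [-10.5, 2.2, 17.7]
grip_width: 0.0324
```

{"name": "play_rows", "arguments": {
  "series": [38,0,0,0,0,0,0,44,0,0,0,0,0,0,54,0,0,0,0,0,0,54,0,0,0,0,0,0]
}}

```text
time: 29.22
position: [0.6805, -0.1055, 0.0638]
tcp_rot: [-3.141, -0.0, 1.5]
contact_force: [-0.7, 0.6, -0.7]
grip_width: 0.0538
```

{"name": "play_rows", "arguments": {
  "series": [54,0,0,-0.3,0,0,0,54,0,0,-0.7,0,0,0,54,0,0,-1,0,0,0,54,0,0,-1,0,0,0]
}}

```text
time: 29.72
position: [0.6828, -0.1061, 0.1681]
tcp_rot: [3.135, 0.001, 1.5]
contact_force: [0.5, -0.3, 0.5]
grip_width: 0.0541
```

{"name": "play_rows", "arguments": {
  "series": [54,-0.2,-0.1,-0.3,0,0,0,54,-0.5,-0.5,-0.3,0,0,0,54,-0.5,-0.5,-0.3,0,0,0,54,-0.5,-0.5,-0.3,0,0,0]
}}

```text
time: 30.22
position: [0.6269, -0.1517, 0.1931]
tcp_rot: [-3.14, -0.001, 1.499]
contact_force: [1.5, -0.0, -0.1]
grip_width: 0.0541
```

```bash
cat > t.py <<'E'
from m import *
im,C=look(sys.argv[1]); s=robot.get_state(); print(s["time"],s["position"],s["tcp_rot"],s["grip_width"],S(s["position"]*1000))
C=np.where((C[...,0]>.3)[...,None],C,np.nan)
for c,P,m in blobs(C,.0415,.055):
    if len(P)<1000: print("tin",np.round(c),len(P),circ(P))
for c,P,m in blobs(C,.088,.104): print("step tin",np.round(c),len(P),rect(P),np.round(np.median(P[:,2]),3),"S",S(circ(P)[0]))
for c,P,m in blobs(C,.033,.040,200): print("pot",np.round(c),len(P),circ(P)[1],"S",S(circ(P)[0]))
E
python3 t.py top12
```

```text
30.275 [ 0.62733026 -0.15141092  0.19328256] [-3.14067852e+00 -6.49964327e-04  1.50004798e+00] 0.05408254516478408 [ 113. -148.]
tin [337. 178.] 168 (array([ 677.5, -128.7]), 24.5)
tin [474. 232.] 210 (array([ 570.3, -416.7]), 17.2)
tin [425. 243.] 86 (array([ 546.3, -309.6]), 15.7)
tin [431. 275.] 213 (array([ 478.1, -327.1]), 17.1)
tin [440. 304.] 217 (array([ 419.2, -346.5]), 17.1)
tin [432. 336.] 215 (array([ 354.1, -332.3]), 16.9)
step tin [ 98. 273.] 78 (array([464. , 333.2]), 42.6, 3.8, 6.04) 0.096 S [-82.2 325.2]
pot [205. 229.] 358 23.5 S [ 26.5 142. ]
pot [272. 235.] 350 23.5 S [26.6  0.6]
pot [339. 242.] 353 23.5 S [  25.7 -139.1]
```

{"name": "play_rows", "arguments": {
  "series": [50,-0.4,-0.17,0,0,0,0,50,-0.795,-0.34,0,0,0,0,50,-0.795,-0.34,0,0,0,0]
}}

```text
time: 30.65
position: [0.5873, -0.2306, 0.1937]
tcp_rot: [-3.141, 0.0, 1.498]
contact_force: [-1.4, 0.9, 0.8]
grip_width: 0.0496
```

{"name": "play_rows", "arguments": {
  "series": [50,-0.4,-0.17,0,0,0,0,50,-0.795,-0.34,0,0,0,0,50,-0.795,-0.34,0,0,0,0,50,-0.795,-0.34,0,0,0,0,50,-0.795,-0.34,0,0,0,0]
}}

```text
time: 31.28
position: [0.549, -0.3042, 0.1941]
tcp_rot: [-3.142, -0.001, 1.502]
contact_force: [0.4, -0.7, -0.0]
grip_width: 0.0496
```

```bash
python3 t.py top13
```

```text
31.325 [ 0.54894366 -0.30428724  0.19416457] [ 3.14157661e+00 -3.76394970e-04  1.50184442e+00] 0.05031963125962684 [  44.9 -305.8]
tin [421. 241.] 216 (array([ 548.3, -306.1]), 17.7)
tin [443. 303.] 85 (array([ 422., -355.]), 13.0)
step tin [410. 165.] 164 (array([ 703.4, -276.6]), 82.5, 50.6, 44.2) 0.097 S [ 209.5 -278.5]
step tin [326. 170.] 232 (array([ 679.1, -102.6]), 32.7, 32.0, -23.37) 0.098 S [161.8 -95.8]
step tin [ 98. 272.] 79 (array([463.9, 333.1]), 42.6, 3.2, 4.44) 0.095 S [-82.4 326. ]
pot [205. 229.] 357 23.6 S [ 26.8 141.9]
pot [272. 235.] 342 23.0 S [26.3  0.7]
pot [340. 242.] 342 23.6 S [  25.8 -140.2]
pot [369. 339.] 407 36.6 S [-165.6 -228.2]
```

{"name": "play_rows", "arguments": {
  "series": [50,0,0,0.5,0,0,0,50,0,0,1,0,0,0,50,0,0,1,0,0,0]
}}

```text
time: 31.7
position: [0.5453, -0.3024, 0.0894]
tcp_rot: [-3.133, -0.005, 1.501]
contact_force: [-1.0, 0.3, -0.4]
grip_width: 0.0499
```

{"name": "play_rows", "arguments": {
  "series": [50,0,0,0.3,0,0,0,50,0,0,0.6,0,0,0,50,0,0,0.72,0,0,0,50,0,0,0.78,0,0,0,50,0,0,0.78,0,0,0]
}}

```text
time: 32.33
position: [0.5489, -0.306, 0.0175]
tcp_rot: [3.14, 0.001, 1.5]
contact_force: [-0.0, -0.7, 0.4]
grip_width: 0.05
```

{"name": "play_rows", "arguments": {
  "series": [25,0,0,0,0,0,0,25,0,0,0,0,0,0,25,0,0,0,0,0,0,25,0,0,0,0,0,0,25,0,0,0,0,0,0]
}}

```text
time: 32.95
position: [0.5492, -0.3065, 0.018]
tcp_rot: [3.139, 0.002, 1.5]
contact_force: [0.8, 0.8, 5.7]
grip_width: 0.0321
```

{"name": "play_rows", "arguments": {
  "series": [25,0,0,-0.2,0,0,0,25,0,0,-0.6,0,0,0,25,0,0,-1,0,0,0,25,0,0,-1,0,0,0]
}}

```text
time: 33.45
position: [0.5508, -0.3075, 0.1221]
tcp_rot: [3.134, 0.005, 1.5]
contact_force: [0.1, -0.2, -0.9]
grip_width: 0.0323
```

{"name": "play_rows", "arguments": {
  "series": [25,0,0,-0.4,0,0,0,25,0,0,-0.8,0,0,0,25,0,0,-0.8,0,0,0,25,0,0,-0.8,0,0,0,25,0,0,-0.8,0,0,0]
}}

```text
time: 34.08
position: [0.547, -0.3048, 0.194]
tcp_rot: [-3.138, -0.002, 1.5]
contact_force: [0.3, 0.6, -0.9]
grip_width: 0.0325
```

{"name": "play_rows", "arguments": {
  "series": [25,0.45,0.2,0,0,0,0,25,0.916,0.402,0,0,0,0,25,0.916,0.402,0,0,0,0]
}}

```text
time: 34.45
position: [0.5952, -0.2135, 0.1945]
tcp_rot: [-3.139, -0.002, 1.504]
contact_force: [-0.1, -0.9, -0.8]
grip_width: 0.0324
```

{"name": "play_rows", "arguments": {
  "series": [25,0.45,0.2,0,0,0,0,25,0.916,0.402,0,0,0,0,25,0.916,0.402,0,0,0,0]
}}

```text
time: 34.83
position: [0.6416, -0.126, 0.1949]
tcp_rot: [-3.14, -0.001, 1.504]
contact_force: [0.2, -1.5, -1.2]
grip_width: 0.0325
```

{"name": "play_rows", "arguments": {
  "series": [25,0.45,0.2,0,0,0,0,25,0.916,0.402,0,0,0,0,25,0.916,0.402,0,0,0,0,25,0.916,0.402,0,0,0,0,25,0.916,0.402,0,0,0,0]
}}

```text
time: 35.45
position: [0.6872, -0.042, 0.1959]
tcp_rot: [-3.141, 0.0, 1.498]
contact_force: [0.7, -0.1, -0.9]
grip_width: 0.0325
```

{"name": "play_rows", "arguments": {
  "series": [25,0,0,0.5,0,0,0,25,0,0,0.9,0,0,0,25,0,0,1,0,0,0,25,0,0,1,0,0,0,25,0,0,1,0,0,0,25,0,0,1,0,0,0]
}}

```text
time: 36.2
position: [0.6893, -0.0403, 0.0987]
tcp_rot: [3.138, 0.0, 1.5]
contact_force: [0.0, -0.5, -1.4]
grip_width: 0.0324
```

{"name": "play_rows", "arguments": {
  "series": [25,0,-0.01,0.12,0,0,0,25,0,-0.01,0.2,0,0,0,25,0,-0.01,0.25,0,0,0,25,0,-0.01,0.28,0,0,0,25,0,-0.01,0.295,0,0,0,25,0,-0.01,0.295,0,0,0]
}}

```text
time: 36.95
position: [0.6867, -0.0399, 0.068]
tcp_rot: [-3.141, 0.0, 1.5]
contact_force: [-5.1, 0.3, 6.0]
grip_width: 0.032
```

{"name": "play_rows", "arguments": {
  "series": [38,0,0,0,0,0,0,44,0,0,0,0,0,0,54,0,0,0,0,0,0,54,0,0,0,0,0,0]
}}

```text
time: 37.45
position: [0.6868, -0.04, 0.0666]
tcp_rot: [-3.141, 0.0, 1.5]
contact_force: [-0.1, -1.2, 0.7]
grip_width: 0.0542
```

{"name": "play_rows", "arguments": {
  "series": [54,0,0,-0.3,0,0,0,54,0,0,-0.7,0,0,0,54,0,0,-1,0,0,0,54,0,0,-1,0,0,0]
}}

```text
time: 37.95
position: [0.6891, -0.0404, 0.1707]
tcp_rot: [3.135, 0.001, 1.5]
contact_force: [0.3, -0.8, -0.3]
grip_width: 0.0541
```

{"name": "play_rows", "arguments": {
  "series": [54,-0.2,-0.1,-0.3,0,0,0,54,-0.5,-0.6,-0.3,0,0,0,54,-0.9,-0.9,-0.3,0,0,0,54,-0.9,-0.9,-0.3,0,0,0,54,-0.9,-0.9,-0.3,0,0,0]
}}

```text
time: 38.58
position: [0.5904, -0.1233, 0.1958]
tcp_rot: [-3.141, -0.001, 1.499]
contact_force: [-0.3, -0.3, 0.2]
grip_width: 0.0538
```

```bash
python3 t.py top14
```

```text
38.625 [ 0.5908505  -0.12290748  0.19597086] [-3.14083552e+00 -6.28355098e-04  1.50013329e+00] 0.05402100277537088 [  74.7 -122. ]
tin [474. 232.] 210 (array([ 570.1, -417.1]), 17.2)
tin [431. 275.] 211 (array([ 478.1, -326.8]), 17.0)
tin [440. 304.] 219 (array([ 419.4, -346.3]), 17.4)
tin [432. 336.] 217 (array([ 353.8, -332.1]), 17.0)
step tin [294. 166.] 223 (array([685.8, -39.5]), 32.0, 29.7, 1.81) 0.097 S [164.8 -32.7]
step tin [ 98. 273.] 80 (array([464. , 332.9]), 42.5, 3.0, 6.39) 0.097 S [-82.2 325.3]
pot [205. 229.] 351 23.3 S [ 26.6 141.6]
pot [269. 234.] 218 23.3 S [26.7  3.1]
pot [382. 342.] 298 36.0 S [-166.9 -233.6]
```

{"name": "play_rows", "arguments": {
  "series": [50,-0.35,-0.16,0,0,0,0,50,-0.704,-0.328,0,0,0,0,50,-0.704,-0.328,0,0,0,0]
}}

```text
time: 39.0
position: [0.5527, -0.1924, 0.1962]
tcp_rot: [-3.141, 0.0, 1.498]
contact_force: [-0.6, -0.2, -0.1]
grip_width: 0.0503
```

{"name": "play_rows", "arguments": {
  "series": [50,-0.35,-0.16,0,0,0,0,50,-0.704,-0.328,0,0,0,0,50,-0.704,-0.328,0,0,0,0]
}}

```text
time: 39.38
position: [0.5154, -0.26, 0.1965]
tcp_rot: [-3.141, -0.0, 1.499]
contact_force: [0.7, 0.5, 0.4]
grip_width: 0.0499
```

{"name": "play_rows", "arguments": {
  "series": [50,-0.35,-0.16,0,0,0,0,50,-0.704,-0.328,0,0,0,0,50,-0.704,-0.328,0,0,0,0,50,-0.704,-0.328,0,0,0,0,50,-0.704,-0.328,0,0,0,0]
}}

```text
time: 40.0
position: [0.4786, -0.3257, 0.1966]
tcp_rot: [3.142, -0.001, 1.502]
contact_force: [-0.2, -0.7, -0.2]
grip_width: 0.0501
```

{"name": "play_rows", "arguments": {
  "series": [50,0,0,0.5,0,0,0,50,0,0,1,0,0,0,50,0,0,1,0,0,0,50,0,0,1,0,0,0]
}}

```text
time: 40.5
position: [0.4789, -0.3273, 0.0986]
tcp_rot: [3.14, 0.001, 1.501]
contact_force: [-0.5, -0.3, 0.5]
grip_width: 0.0502
```

{"name": "play_rows", "arguments": {
  "series": [50,0,0,0.3,0,0,0,50,0,0,0.6,0,0,0,50,0,0,0.74,0,0,0,50,0,0,0.79,0,0,0,50,0,0,0.79,0,0,0]
}}

```text
time: 41.12
position: [0.4784, -0.3277, 0.019]
tcp_rot: [3.14, 0.001, 1.5]
contact_force: [0.2, 0.2, -0.2]
grip_width: 0.0497
```

{"name": "play_rows", "arguments": {
  "series": [25,0,0,0,0,0,0,25,0,0,0,0,0,0,25,0,0,0,0,0,0,25,0,0,0,0,0,0,25,0,0,0,0,0,0]
}}

```text
time: 41.75
position: [0.4787, -0.3281, 0.0194]
tcp_rot: [3.139, 0.002, 1.5]
contact_force: [-0.6, 0.8, 6.6]
grip_width: 0.0324
```

{"name": "play_rows", "arguments": {
  "series": [25,0,0,-0.2,0,0,0,25,0,0,-0.6,0,0,0,25,0,0,-1,0,0,0,25,0,0,-1,0,0,0]
}}

```text
time: 42.25
position: [0.4801, -0.3292, 0.1232]
tcp_rot: [3.135, 0.005, 1.5]
contact_force: [0.4, -1.1, -1.0]
grip_width: 0.0322
```

{"name": "play_rows", "arguments": {
  "series": [25,0,0,-0.4,0,0,0,25,0,0,-0.8,0,0,0,25,0,0,-0.8,0,0,0,25,0,0,-0.8,0,0,0,25,0,0,-0.8,0,0,0]
}}

```text
time: 42.88
position: [0.4766, -0.3262, 0.1957]
tcp_rot: [-3.139, -0.002, 1.5]
contact_force: [0.7, -0.9, -1.6]
grip_width: 0.0322
```

```bash
python3 t.py top15
```

```text
42.925 [ 0.47677685 -0.32631139  0.19580628] [-3.13890561e+00 -2.13493143e-03  1.50002267e+00] 0.03241814069079273 [ -25.6 -332.5]
tin [474. 231.] 181 (array([ 570. , -416.7]), 17.2)
tin [439. 304.] 198 (array([ 419.6, -346.1]), 16.8)
step tin [410. 165.] 161 (array([ 702.6, -276.7]), 82.0, 49.9, 45.53) 0.097 S [ 209.  -278.6]
step tin [295. 166.] 228 (array([686.1, -39.5]), 32.6, 29.7, 1.99) 0.097 S [164.7 -32.7]
step tin [326. 170.] 232 (array([ 679.4, -102.7]), 32.7, 32.1, -26.34) 0.098 S [162.1 -95.8]
step tin [ 98. 273.] 82 (array([464. , 333.2]), 42.5, 3.1, 6.29) 0.097 S [-82.2 325.4]
pot [205. 229.] 345 23.7 S [ 26.3 141.9]
pot [273. 236.] 347 23.1 S [26.2  1. ]
pot [339. 242.] 344 23.4 S [  26.1 -140. ]
pot [375. 339.] 601 36.9 S [-165.8 -230.6]
```

{"name": "play_rows", "arguments": {
  "series": [25,0.45,0.23,0,0,0,0,25,0.917,0.471,0,0,0,0,25,0.917,0.471,0,0,0,0]
}}

```text
time: 43.3
position: [0.532, -0.2357, 0.1965]
tcp_rot: [-3.14, -0.002, 1.504]
contact_force: [0.1, -0.9, -0.8]
grip_width: 0.0325
```

{"name": "play_rows", "arguments": {
  "series": [25,0.45,0.23,0,0,0,0,25,0.917,0.471,0,0,0,0,25,0.917,0.471,0,0,0,0]
}}

```text
time: 43.68
position: [0.5851, -0.1485, 0.1968]
tcp_rot: [-3.14, -0.001, 1.504]
contact_force: [0.2, -0.2, -0.8]
grip_width: 0.0324
```

{"name": "play_rows", "arguments": {
  "series": [25,0.45,0.23,0,0,0,0,25,0.917,0.471,0,0,0,0,25,0.917,0.471,0,0,0,0]
}}

```text
time: 44.05
position: [0.6385, -0.0612, 0.1969]
tcp_rot: [-3.141, -0.0, 1.503]
contact_force: [-0.3, -0.3, -1.3]
grip_width: 0.0324
```

{"name": "play_rows", "arguments": {
  "series": [25,0.45,0.23,0,0,0,0,25,0.917,0.471,0,0,0,0,25,0.917,0.471,0,0,0,0,25,0.917,0.471,0,0,0,0,25,0.917,0.471,0,0,0,0]
}}

```text
time: 44.68
position: [0.6909, 0.0233, 0.1976]
tcp_rot: [-3.141, 0.001, 1.498]
contact_force: [0.8, 0.1, 0.2]
grip_width: 0.0322
```

{"name": "play_rows", "arguments": {
  "series": [25,0,0,0.5,0,0,0,25,0,0,0.9,0,0,0,25,0,0,1,0,0,0,25,0,0,1,0,0,0,25,0,0,1,0,0,0,25,0,0,1,0,0,0]
}}

```text
time: 45.42
position: [0.6929, 0.0253, 0.1002]
tcp_rot: [3.138, 0.0, 1.5]
contact_force: [0.3, 0.3, 0.4]
grip_width: 0.0326
```

{"name": "play_rows", "arguments": {
  "series": [25,0,-0.01,0.12,0,0,0,25,0,-0.01,0.2,0,0,0,25,0,-0.01,0.25,0,0,0,25,0,-0.01,0.28,0,0,0,25,0,-0.01,0.292,0,0,0,25,0,-0.01,0.292,0,0,0]
}}

```text
time: 46.18
position: [0.6905, 0.0256, 0.0695]
tcp_rot: [-3.141, 0.0, 1.5]
contact_force: [-3.3, 0.1, 4.1]
grip_width: 0.0327
```

{"name": "play_rows", "arguments": {
  "series": [38,0,0,0,0,0,0,44,0,0,0,0,0,0,54,0,0,0,0,0,0,54,0,0,0,0,0,0]
}}

```text
time: 46.68
position: [0.6905, 0.0255, 0.0684]
tcp_rot: [-3.141, -0.0, 1.5]
contact_force: [0.1, 0.2, 0.9]
grip_width: 0.0542
```

{"name": "play_rows", "arguments": {
  "series": [54,0,0,-0.3,0,0,0,54,0,0,-0.7,0,0,0,54,0,0,-1,0,0,0,54,0,0,-1,0,0,0]
}}

```text
time: 47.18
position: [0.6928, 0.0254, 0.1725]
tcp_rot: [3.135, 0.0, 1.5]
contact_force: [-0.5, -0.3, -0.1]
grip_width: 0.0537
```

{"name": "play_rows", "arguments": {
  "series": [54,-0.2,-0.1,-0.3,0,0,0,54,-0.5,-0.6,-0.3,0,0,0,54,-0.9,-0.9,-0.3,0,0,0,54,-0.9,-0.9,-0.3,0,0,0,54,-0.9,-0.9,-0.3,0,0,0]
}}

```text
time: 47.8
position: [0.5941, -0.0578, 0.1977]
tcp_rot: [-3.141, -0.001, 1.499]
contact_force: [0.8, 0.3, -0.8]
grip_width: 0.0542
```

```bash
python3 t.py top16
```

```text
47.85 [ 0.5945292  -0.05747046  0.19785686] [-3.14095391e+00 -5.03366963e-04  1.50007586e+00] 0.05422451512263674 [ 74.  -56.5]
tin [222. 163.] 657 (array([696.3, 111.1]), 37.8)
tin [474. 232.] 209 (array([ 570.1, -416.6]), 17.0)
tin [440. 304.] 216 (array([ 419.2, -346. ]), 17.0)
tin [432. 336.] 215 (array([ 354. , -332.6]), 16.9)
step tin [410. 165.] 164 (array([ 702.7, -276.4]), 82.3, 49.6, 44.8) 0.097 S [ 208.9 -278.2]
step tin [ 98. 273.] 80 (array([463.9, 333.3]), 42.6, 3.7, 4.0) 0.097 S [-82.4 326. ]
pot [205. 229.] 349 23.4 S [ 26.5 141.6]
pot [272. 236.] 343 23.5 S [26.6  0.6]
pot [314. 243.] 297 23.3 S [ 19.2 -88.5]
pot [375. 339.] 621 36.7 S [-165.8 -230.4]
```

The right-hand pot has been knocked to (314,243). I'll finish tin D first, then true the line up again.

{"name": "play_rows", "arguments": {
  "series": [50,-0.37,-0.19,0,0,0,0,50,-0.751,-0.386,0,0,0,0,50,-0.751,-0.386,0,0,0,0]
}}

```text
time: 48.22
position: [0.5502, -0.1313, 0.1981]
tcp_rot: [-3.141, 0.0, 1.498]
contact_force: [0.7, -0.0, -0.4]
grip_width: 0.0497
```

{"name": "play_rows", "arguments": {
  "series": [50,-0.37,-0.19,0,0,0,0,50,-0.751,-0.386,0,0,0,0,50,-0.751,-0.386,0,0,0,0]
}}

```text
time: 48.6
position: [0.5068, -0.2032, 0.1984]
tcp_rot: [-3.142, 0.0, 1.498]
contact_force: [-0.1, 1.1, -0.9]
grip_width: 0.0504
```

{"name": "play_rows", "arguments": {
  "series": [50,-0.37,-0.19,0,0,0,0,50,-0.751,-0.386,0,0,0,0,50,-0.751,-0.386,0,0,0,0]
}}

```text
time: 48.98
position: [0.4632, -0.2752, 0.1985]
tcp_rot: [3.141, -0.0, 1.498]
contact_force: [0.5, 0.9, 0.1]
grip_width: 0.0498
```

{"name": "play_rows", "arguments": {
  "series": [50,-0.37,-0.19,0,0,0,0,50,-0.751,-0.386,0,0,0,0,50,-0.751,-0.386,0,0,0,0,50,-0.751,-0.386,0,0,0,0,50,-0.751,-0.386,0,0,0,0]
}}

```text
time: 49.6
position: [0.4202, -0.3452, 0.1985]
tcp_rot: [3.141, -0.001, 1.502]
contact_force: [-0.4, -0.2, -0.5]
grip_width: 0.0501
```

{"name": "play_rows", "arguments": {
  "series": [50,0,0,0.5,0,0,0,50,0,0,1,0,0,0,50,0,0,1,0,0,0,50,0,0,1,0,0,0]
}}

```text
time: 50.1
position: [0.4203, -0.3469, 0.1004]
tcp_rot: [3.14, 0.001, 1.501]
contact_force: [0.4, 0.1, 0.6]
grip_width: 0.0498
```

{"name": "play_rows", "arguments": {
  "series": [50,0,0,0.3,0,0,0,50,0,0,0.6,0,0,0,50,0,0,0.75,0,0,0,50,0,0,0.81,0,0,0,50,0,0,0.81,0,0,0]
}}

```text
time: 50.72
position: [0.4197, -0.3472, 0.0186]
tcp_rot: [3.141, 0.001, 1.5]
contact_force: [0.2, 0.3, 0.0]
grip_width: 0.0498
```

{"name": "play_rows", "arguments": {
  "series": [25,0,0,0,0,0,0,25,0,0,0,0,0,0,25,0,0,0,0,0,0,25,0,0,0,0,0,0,25,0,0,0,0,0,0]
}}

```text
time: 51.35
position: [0.42, -0.3476, 0.0191]
tcp_rot: [3.14, 0.002, 1.5]
contact_force: [-0.0, 0.3, 6.6]
grip_width: 0.0323
```

{"name": "play_rows", "arguments": {
  "series": [25,0,0,-0.2,0,0,0,25,0,0,-0.6,0,0,0,25,0,0,-1,0,0,0,25,0,0,-1,0,0,0]
}}

```text
time: 51.85
position: [0.4211, -0.3488, 0.1218]
tcp_rot: [3.136, 0.005, 1.5]
contact_force: [0.5, -0.0, -0.0]
grip_width: 0.0323
```

{"name": "play_rows", "arguments": {
  "series": [25,0,0,-0.4,0,0,0,25,0,0,-0.8,0,0,0,25,0,0,-0.8,0,0,0,25,0,0,-0.8,0,0,0,25,0,0,-0.8,0,0,0]
}}

```text
time: 52.48
position: [0.4182, -0.3456, 0.1953]
tcp_rot: [-3.139, -0.003, 1.5]
contact_force: [0.7, -0.3, -1.8]
grip_width: 0.0327
```

```bash
python3 t.py top17
```

```text
52.525 [ 0.41831702 -0.34575438  0.19554473] [-3.13910587e+00 -2.42865052e-03  1.49994403e+00] 0.032632496834741585 [ -82.7 -355.8]
tin [403. 173.] 64 (array([ 699.1, -274.5]), 35.5)
tin [474. 232.] 208 (array([ 570.1, -416.7]), 17.2)
tin [432. 336.] 217 (array([ 353.8, -332.5]), 17.0)
step tin [410. 165.] 163 (array([ 703.4, -276.3]), 82.7, 50.6, 43.51) 0.097 S [ 209.4 -278.3]
step tin [261. 163.] 231 (array([690.3,  26.3]), 33.5, 32.0, 35.1) 0.098 S [164.3  32.9]
step tin [295. 166.] 227 (array([686.4, -39.5]), 31.9, 29.6, 1.78) 0.098 S [164.9 -32.6]
step tin [326. 170.] 232 (array([ 679.6, -102.3]), 32.4, 32.0, 50.51) 0.098 S [161.9 -95.7]
step tin [ 98. 273.] 75 (array([463.9, 333.2]), 42.4, 4.2, 6.95) 0.097 S [-82.2 325.4]
pot [205. 229.] 357 23.4 S [ 26.6 141.6]
pot [272. 236.] 350 23.8 S [25.8  0.4]
pot [315. 243.] 344 23.6 S [ 18.8 -88.7]
pot [374. 339.] 607 37.0 S [-166.3 -230.6]
```

View pics/top17.png

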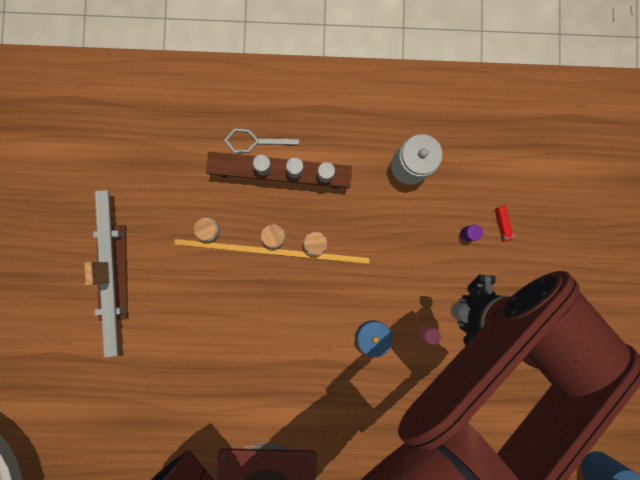

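Three tins stand on the step at (261,165), (294,168) and (326,172), and the fourth is in the gripper. The right-hand pot sits a little out of line at (315,243). Next I place D.

{"name": "play_rows", "arguments": {
  "series": [25,0.45,0.24,0,0,0,0,25,0.912,0.49,0,0,0,0,25,0.912,0.49,0,0,0,0]
}}

```text
time: 52.9
position: [0.4753, -0.256, 0.1964]
tcp_rot: [-3.14, -0.002, 1.504]
contact_force: [0.1, 0.2, -0.4]
grip_width: 0.0326
```

{"name": "play_rows", "arguments": {
  "series": [25,0.45,0.24,0,0,0,0,25,0.912,0.49,0,0,0,0,25,0.912,0.49,0,0,0,0]
}}

```text
time: 53.28
position: [0.5304, -0.1694, 0.1967]
tcp_rot: [-3.14, -0.001, 1.504]
contact_force: [0.7, -0.3, -1.4]
grip_width: 0.0325
```

{"name": "play_rows", "arguments": {
  "series": [25,0.45,0.24,0,0,0,0,25,0.912,0.49,0,0,0,0,25,0.912,0.49,0,0,0,0]
}}

```text
time: 53.65
position: [0.5856, -0.0828, 0.1968]
tcp_rot: [-3.141, -0.0, 1.503]
contact_force: [-0.9, -0.7, -0.3]
grip_width: 0.0326
```

{"name": "play_rows", "arguments": {
  "series": [25,0.45,0.24,0,0,0,0,25,0.912,0.49,0,0,0,0,25,0.912,0.49,0,0,0,0]
}}

```text
time: 54.02
position: [0.6409, 0.0041, 0.1968]
tcp_rot: [-3.141, 0.0, 1.502]
contact_force: [-0.2, 0.9, -1.0]
grip_width: 0.0326
```

{"name": "play_rows", "arguments": {
  "series": [25,0.45,0.24,0,0,0,0,25,0.912,0.49,0,0,0,0,25,0.912,0.49,0,0,0,0,25,0.912,0.49,0,0,0,0,25,0.912,0.49,0,0,0,0]
}}

```text
time: 54.65
position: [0.6953, 0.0886, 0.1975]
tcp_rot: [-3.141, 0.001, 1.498]
contact_force: [0.9, 0.1, -1.2]
grip_width: 0.0324
```

{"name": "play_rows", "arguments": {
  "series": [25,0,0,0.5,0,0,0,25,0,0,0.9,0,0,0,25,0,0,1,0,0,0,25,0,0,1,0,0,0,25,0,0,1,0,0,0,25,0,0,1,0,0,0]
}}

```text
time: 55.4
position: [0.6972, 0.0909, 0.1]
tcp_rot: [3.138, -0.0, 1.5]
contact_force: [-0.1, 0.5, -0.9]
grip_width: 0.0325
```

{"name": "play_rows", "arguments": {
  "series": [25,0,-0.01,0.12,0,0,0,25,0,-0.01,0.2,0,0,0,25,0,-0.01,0.25,0,0,0,25,0,-0.01,0.28,0,0,0,25,0,-0.01,0.292,0,0,0,25,0,-0.01,0.292,0,0,0]
}}

```text
time: 56.15
position: [0.6948, 0.091, 0.0692]
tcp_rot: [-3.141, 0.0, 1.5]
contact_force: [-3.3, -0.0, 4.1]
grip_width: 0.0325
```

{"name": "play_rows", "arguments": {
  "series": [38,0,0,0,0,0,0,44,0,0,0,0,0,0,54,0,0,0,0,0,0,54,0,0,0,0,0,0]
}}

```text
time: 56.65
position: [0.6948, 0.091, 0.0683]
tcp_rot: [-3.142, 0.0, 1.5]
contact_force: [0.4, -0.9, -0.1]
grip_width: 0.0541
```

{"name": "play_rows", "arguments": {
  "series": [54,0,0,-0.3,0,0,0,54,0,0,-0.7,0,0,0,54,0,0,-1,0,0,0,54,0,0,-1,0,0,0]
}}

```text
time: 57.15
position: [0.697, 0.091, 0.1724]
tcp_rot: [3.135, -0.001, 1.5]
contact_force: [0.3, 0.6, -0.3]
grip_width: 0.054
```

{"name": "play_rows", "arguments": {
  "series": [54,0.2,-0.1,-0.3,0,0,0,54,0.5,-0.5,-0.3,0,0,0,54,0.9,-0.9,-0.3,0,0,0,54,0.9,-0.9,-0.3,0,0,0,54,0.9,-0.9,-0.3,0,0,0]
}}

```text
time: 57.78
position: [0.611, 0.187, 0.1973]
tcp_rot: [-3.14, 0.001, 1.501]
contact_force: [-0.1, -0.9, -0.6]
grip_width: 0.0537
```

```bash
python3 t.py top18
```

```text
57.825 [0.61152155 0.18654744 0.19751916] [-3.14087963e+00  6.10772163e-04  1.49977234e+00] 0.05418971462748555 [ 74.8 188.1]
tin [474. 232.] 207 (array([ 569.9, -416.9]), 17.4)
tin [432. 336.] 220 (array([ 353.7, -332.4]), 17.1)
step tin [410. 165.] 162 (array([ 703.5, -276.2]), 82.9, 50.6, 43.19) 0.097 S [ 209.6 -278.5]
step tin [228. 160.] 239 (array([693.9,  91.3]), 33.4, 32.1, 47.37) 0.098 S [163.6  98.3]
step tin [262. 163.] 236 (array([689.6,  25.8]), 32.8, 32.2, 43.1) 0.098 S [164.   33.1]
step tin [295. 166.] 230 (array([686. , -39.6]), 32.2, 29.7, 2.36) 0.098 S [164.7 -32.6]
step tin [326. 170.] 233 (array([ 679.6, -102. ]), 33.1, 31.7, 1.87) 0.098 S [161.9 -95.8]
pot [205. 229.] 360 23.6 S [ 26.8 141.3]
pot [272. 236.] 351 23.1 S [26.3  0.9]
pot [315. 243.] 342 23.8 S [ 18.7 -88.8]
pot [374. 339.] 567 36.9 S [-165.7 -230.1]
```

{"name": "play_rows", "arguments": {
  "series": [60,0.35,-0.4,0,0,0,0,60,0.712,-0.794,0,0,0,0,60,0.712,-0.794,0,0,0,0]
}}

```text
time: 58.2
position: [0.5358, 0.2651, 0.1979]
tcp_rot: [-3.14, -0.0, 1.502]
contact_force: [0.2, -0.2, 0.2]
grip_width: 0.0601
```

{"name": "play_rows", "arguments": {
  "series": [60,0.35,-0.4,0,0,0,0,60,0.712,-0.794,0,0,0,0,60,0.712,-0.794,0,0,0,0]
}}

```text
time: 58.58
position: [0.4623, 0.3415, 0.1981]
tcp_rot: [-3.141, -0.0, 1.502]
contact_force: [0.1, -0.4, -0.0]
grip_width: 0.0601
```

{"name": "play_rows", "arguments": {
  "series": [60,0,0,0,0,0,0.09,60,0,0,0,0,0,0.18,60,0,0,0,0,0,0.27,60,0,0,0,0,0,0.36,60,0,0,0,0,0,0.45,60,0,0,0,0,0,0.54,60,0,0,0,0,0,0.63,60,0,0,0,0,0,0.696]
}}

```text
time: 59.58
position: [0.4653, 0.3386, 0.1982]
tcp_rot: [3.141, -0.001, 0.101]
contact_force: [0.1, -0.4, 1.2]
grip_width: 0.0599
```

{"name": "play_rows", "arguments": {
  "series": [60,0,0,0.0,0,0,0,60,0,0,0,0,0,0,60,0,0,0,0,0,0]
}}

```text
time: 59.95
position: [0.4635, 0.34, 0.1983]
tcp_rot: [3.141, -0.0, 0.109]
contact_force: [0.2, -0.1, 0.3]
grip_width: 0.0599
```

{"name": "play_rows", "arguments": {
  "series": [60,0,0,0.45,0,0,0,60,0,0,0.9,0,0,0,60,0,0,0.9,0,0,0]
}}

```text
time: 60.32
position: [0.46, 0.3387, 0.1044]
tcp_rot: [3.138, 0.008, 0.109]
contact_force: [-1.2, 0.7, 0.3]
grip_width: 0.06
```

{"name": "play_rows", "arguments": {
  "series": [60,0,0,0.15,0,0,0,60,0,0,0.215,0,0,0,60,0,0,0.215,0,0,0,60,0,0,0.215,0,0,0]
}}

```text
time: 60.82
position: [0.4636, 0.3407, 0.0878]
tcp_rot: [-3.141, -0.001, 0.108]
contact_force: [-0.8, -0.4, 0.1]
grip_width: 0.0604
```

{"name": "play_rows", "arguments": {
  "series": [5,0,0,0,0,0,0,5,0,0,0,0,0,0,5,0,0,0,0,0,0,5,0,0,0,0,0,0,5,0,0,0,0,0,0,5,0,0,0,0,0,0,5,0,0,0,0,0,0,5,0,0,0,0,0,0]
}}

```text
time: 61.82
position: [0.4632, 0.3404, 0.0872]
tcp_rot: [3.142, -0.0, 0.108]
contact_force: [-1.3, -2.4, 5.5]
grip_width: 0.0136
```

{"name": "play_rows", "arguments": {
  "series": [5,0,0,-0.15,0,0,0,5,0,0,-0.4,0,0,0,5,0,0,-0.7,0,0,0,5,0,0,-0.7,0,0,0,5,0,0,-0.7,0,0,0]
}}

```text
time: 62.45
position: [0.4623, 0.3401, 0.1557]
tcp_rot: [3.141, 0.002, 0.108]
contact_force: [-0.3, 1.2, -4.1]
grip_width: 0.0132
```

{"name": "play_rows", "arguments": {
  "series": [5,0,0,0,0,0,-0.09,5,0,0,0,0,0,-0.18,5,0,0,0,0,0,-0.27,5,0,0,0,0,0,-0.36,5,0,0,0,0,0,-0.45,5,0,0,0,0,0,-0.54,5,0,0,0,0,0,-0.63,5,0,0,0,0,0,-0.697]
}}

```text
time: 63.45
position: [0.4617, 0.3397, 0.1544]
tcp_rot: [-3.138, 0.002, 1.507]
contact_force: [-0.8, 0.5, -3.9]
grip_width: 0.0131
```

{"name": "play_rows", "arguments": {
  "series": [5,0,0,0,0,0,0,5,0,0,0,0,0,0]
}}

```text
time: 63.7
position: [0.4624, 0.3401, 0.1557]
tcp_rot: [-3.14, 0.001, 1.499]
contact_force: [0.1, 0.2, -3.3]
grip_width: 0.0133
```

```bash
python3 t.py top19; python3 - <<'E'
from h import *
im,C=look("top19b")
C=np.where((C[...,0]>.3)[...,None],C,np.nan)
for c,P,m in blobs(C,.09,.125): print(np.round(c),len(P),rect(P),np.median(P[:,2]))
E
```

```text
63.75 [0.46256835 0.34017612 0.15604248] [-3.14036116e+00  6.99891818e-04  1.49981443e+00] 0.013034937410170524 [-84.  331.5]
tin [403. 172.] 69 (array([ 706.3, -278.1]), 39.5)
tin [474. 232.] 212 (array([ 569.9, -416.1]), 17.3)
tin [432. 336.] 216 (array([ 353.6, -332.2]), 17.0)
step tin [409. 165.] 163 (array([ 703. , -276.4]), 82.5, 50.1, 44.19) 0.097 S [ 209.3 -278.4]
step tin [228. 160.] 240 (array([694.2,  91.7]), 32.5, 32.1, 46.75) 0.098 S [164.1  98.7]
step tin [261. 163.] 233 (array([689.6,  25.8]), 32.2, 32.1, 43.32) 0.097 S [163.8  33. ]
step tin [295. 166.] 225 (array([685.7, -39.6]), 32.1, 29.7, 2.39) 0.098 S [164.6 -32.6]
step tin [326. 170.] 233 (array([ 679.2, -102.5]), 32.5, 32.1, -29.44) 0.097 S [161.8 -95.8]
pot [205. 229.] 360 23.6 S [ 26.6 141.9]
pot [272. 236.] 338 23.2 S [26.3  0.9]
pot [315. 243.] 350 23.3 S [ 19.2 -89.2]
pot [374. 339.] 614 37.0 S [-166.  -230.7]
[420. 155.] 1408 (array([ 714.1, -287.3]), 80.6, 80.5, -76.83) 0.11333102044012094
[228. 160.] 235 (array([693.9,  90.8]), 32.8, 32.0, -55.44) 0.09779509715568357
[261. 163.] 232 (array([689.6,  25.6]), 32.2, 32.2, 44.91) 0.09754113423216693
[295. 166.] 230 (array([686. , -39.5]), 31.7, 29.7, 1.85) 0.0973628913060347
[326. 170.] 229 (array([ 679.5, -102. ]), 32.7, 31.7, 1.27) 0.09768317815188532
[137. 278.] 1214 (array([457. , 264.2]), 188.1, 26.3, 85.98) 0.11170147303429484
```

{"name": "play_rows", "arguments": {
  "series": [5,-0.4,0,0,0,0,0,5,-0.828,0,0,0,0,0,5,-0.828,0,0,0,0,0]
}}

```text
time: 64.18
position: [0.457, 0.2555, 0.1567]
tcp_rot: [-3.141, 0.001, 1.498]
contact_force: [-0.6, 0.4, -2.6]
grip_width: 0.0134
```

{"name": "play_rows", "arguments": {
  "series": [5,-0.4,0,0,0,0,0,5,-0.828,0,0,0,0,0,5,-0.828,0,0,0,0,0]
}}

```text
time: 64.55
position: [0.4517, 0.1735, 0.1569]
tcp_rot: [3.141, 0.0, 1.498]
contact_force: [-0.0, -0.1, -3.6]
grip_width: 0.0134
```

{"name": "play_rows", "arguments": {
  "series": [5,-0.4,0,0,0,0,0,5,-0.828,0,0,0,0,0,5,-0.828,0,0,0,0,0]
}}

```text
time: 64.92
position: [0.4463, 0.0914, 0.1571]
tcp_rot: [3.141, 0.0, 1.499]
contact_force: [0.2, -0.0, -3.2]
grip_width: 0.0136
```

{"name": "play_rows", "arguments": {
  "series": [5,-0.4,0,0,0,0,0,5,-0.828,0,0,0,0,0,5,-0.828,0,0,0,0,0,5,-0.828,0,0,0,0,0]
}}

```text
time: 65.42
position: [0.4407, 0.0112, 0.157]
tcp_rot: [3.141, -0.001, 1.502]
contact_force: [-0.0, 0.0, -2.9]
grip_width: 0.0133
```

{"name": "play_rows", "arguments": {
  "series": [5,0,0,0.4,0,0,0,5,0,0,0.8,0,0,0,5,0,0,0.95,0,0,0,5,0,0,1.0,0,0,0,5,0,0,1.0,0,0,0,5,0,0,1.0,0,0,0]
}}

```text
time: 66.18
position: [0.4416, 0.0099, 0.0583]
tcp_rot: [3.139, 0.0, 1.502]
contact_force: [-0.4, -0.6, -2.1]
grip_width: 0.0135
```

```bash
python3 m.py top20
```

```text
[0.44145574 0.0098283  0.05821436] [3.13904802e+00 1.90666399e-04 1.50193866e+00] [ 0.26737275  0.04409652 -1.79553234] 0.01333377368272817
TCP stand [-83.2   0.5]
rule? [398. 175.] 49 (array([ 693.6, -263.1]), 65.9, 17.3, 40.84) S [ 186.5 -255.1]
rule? [503. 224.] 195 (array([ 594.2, -493.8]), 75.8, 21.5, 13.77) S [ 102.6 -491.9]
rule? [112. 272.] 2007 (array([464.3, 341.2]), 199.8, 61.4, 4.4) S [-82.3 332.7]
rule? [194. 280.] 156 (array([452.5, 164.9]), 30.0, 25.8, 87.78) S [-82.4 156. ]
rule? [323. 293.] 626 (array([ 434. , -105.4]), 107.5, 26.0, 86.12) S [ -83. -115.]
pot [205. 229.] 398 (array([559.9, 143.4]), 23.8) S [ 26.2 141.6]
pot [272. 236.] 383 (array([549.9,   2.9]), 23.7) S [25.5  0.8]
pot [105. 234.] 125 (array([541., 347.]), 25.2) S [ -6.2 343.5]
pot [315. 243.] 384 (array([537.5, -86.6]), 23.3) S [ 19.1 -89.3]
pot [108. 311.] 126 (array([382.8, 336. ]), 25.6) S [-163.3  322.1]
pot [375. 339.] 893 (array([ 343.7, -215.2]), 36.8) S [-165.8 -230.5]
```

{"name": "play_rows", "arguments": {
  "series": [5,0,0.1,0.02,0,0,0,5,0,0.25,0.02,0,0,0,5,0,0.4,0.02,0,0,0,5,0,0.5,0.02,0,0,0,5,0,0.55,0.02,0,0,0,5,0,0.55,0.02,0,0,0,5,0,0.55,0.02,0,0,0]
}}

```text
time: 67.1
position: [0.4946, 0.0063, 0.0546]
tcp_rot: [-3.141, -0.0, 1.502]
contact_force: [0.5, -0.2, -3.0]
grip_width: 0.0133
```

{"name": "play_rows", "arguments": {
  "series": [5,0,0.03,0,0,0,0,5,0,0.06,0,0,0,0,5,0,0.085,0,0,0,0,5,0,0.11,0,0,0,0,5,0,0.13,0,0,0,0,5,0,0.145,0,0,0,0,5,0,0.145,0,0,0,0,5,0,0.145,0,0,0,0]
}}

```text
time: 68.1
position: [0.5096, 0.0052, 0.0548]
tcp_rot: [-3.142, 0.0, 1.502]
contact_force: [-1.0, -0.5, -3.4]
grip_width: 0.0132
```

```bash
python3 m.py top21| grep -v -e "-1[68]. \|-49"
```

```text
[0.50955393 0.00518236 0.05482345] [3.14157751e+00 3.40376818e-05 1.50203365e+00] [ 0.12420426 -1.02659849 -3.51706691] 0.013730303998209781
TCP stand [-14.9   0.4]
rule? [112. 272.] 1980 (array([464.2, 341.5]), 199.5, 60.8, 4.25) S [-82.4 333. ]
rule? [196. 248.] 100 (array([521.1, 166.9]), 25.8, 18.4, -9.61) S [-14.1 162.5]
rule? [325. 261.] 619 (array([ 502.7, -108.9]), 110.6, 27.9, 86.02) S [ -14.2 -113.9]
pot [201. 227.] 221 (array([560.9, 144.4]), 23.0) S [ 27.1 142.7]
pot [106. 234.] 123 (array([544., 347.]), 25.1) S [ -3.2 343.7]
pot [315. 241.] 383 (array([540.8, -87. ]), 23.8) S [ 22.4 -89.5]
pot [107. 311.] 125 (array([384.9, 335.9]), 25.5) S [-161.2  322.1]
pot [375. 339.] 885 (array([ 343.6, -215.1]), 36.8) S [-165.9 -230.4]
```

Another 2 mm to go, then back off and return the rule.

{"name": "play_rows", "arguments": {
  "series": [5,0,0.01,0,0,0,0,5,0,0.02,0,0,0,0,5,0,0.027,0,0,0,0,5,0,0.027,0,0,0,0,5,0,0.027,0,0,0,0]
}}

```text
time: 68.78
position: [0.5124, 0.005, 0.0549]
tcp_rot: [3.141, -0.0, 1.502]
contact_force: [-0.5, 0.4, -3.8]
grip_width: 0.0137
```

{"name": "play_rows", "arguments": {
  "series": [5,0,-0.05,0,0,0,0,5,0,-0.2,0,0,0,0,5,0,-0.5,0,0,0,0,5,0,-0.5,0,0,0,0]
}}

```text
time: 69.28
position: [0.46, 0.0088, 0.0542]
tcp_rot: [-3.139, -0.0, 1.502]
contact_force: [1.0, 0.4, -4.1]
grip_width: 0.0135
```

{"name": "play_rows", "arguments": {
  "series": [5,0,-0.15,-0.3,0,0,0,5,0,-0.3,-0.8,0,0,0,5,0,-0.3,-1,0,0,0,5,0,-0.3,-1,0,0,0,5,0,-0.3,-1,0,0,0]
}}

```text
time: 69.9
position: [0.4322, 0.0106, 0.1539]
tcp_rot: [-3.141, -0.0, 1.502]
contact_force: [-0.5, 0.2, -4.0]
grip_width: 0.0133
```

```bash
python3 t.py top22
```

```text
69.95 [0.43175137 0.0106272  0.15347697] [-3.13933219e+00 -1.95409200e-04  1.50200116e+00] 0.01331443006186244 [-92.9   0.7]
tin [474. 232.] 207 (array([ 569.8, -416.9]), 17.3)
tin [432. 336.] 215 (array([ 354. , -332.3]), 17.0)
step tin [410. 165.] 156 (array([ 703.1, -276.1]), 82.2, 50.1, 43.94) 0.097 S [ 209.1 -278.2]
step tin [228. 160.] 241 (array([694.3,  91.3]), 32.5, 32.1, -24.24) 0.098 S [163.9  98.9]
step tin [262. 163.] 239 (array([689.8,  26.2]), 32.9, 32.0, 43.35) 0.097 S [164.1  33.1]
step tin [295. 166.] 231 (array([686. , -39.5]), 31.9, 29.7, 2.06) 0.098 S [164.7 -32.9]
step tin [326. 170.] 233 (array([ 679.4, -102.5]), 32.3, 32.2, -39.36) 0.098 S [161.9 -95.7]
pot [205. 229.] 361 23.6 S [ 26.3 141.8]
pot [272. 235.] 341 23.5 S [26.1  0.2]
pot [316. 240.] 338 23.8 S [ 25.6 -88.8]
pot [375. 339.] 614 36.8 S [-165.7 -230.4]
```

{"name": "play_rows", "arguments": {
  "series": [5,0.4,0.01,0,0,0,0,5,0.823,0.023,0,0,0,0,5,0.823,0.023,0,0,0,0]
}}

```text
time: 70.32
position: [0.4395, 0.0945, 0.1533]
tcp_rot: [-3.139, -0.0, 1.505]
contact_force: [0.2, -0.5, -2.8]
grip_width: 0.0137
```

{"name": "play_rows", "arguments": {
  "series": [5,0.4,0.01,0,0,0,0,5,0.823,0.023,0,0,0,0,5,0.823,0.023,0,0,0,0]
}}

```text
time: 70.7
position: [0.4479, 0.1757, 0.1536]
tcp_rot: [-3.14, 0.0, 1.505]
contact_force: [0.0, -0.0, -3.4]
grip_width: 0.013
```

{"name": "play_rows", "arguments": {
  "series": [5,0.4,0.01,0,0,0,0,5,0.823,0.023,0,0,0,0,5,0.823,0.023,0,0,0,0]
}}

```text
time: 71.08
position: [0.4562, 0.257, 0.1539]
tcp_rot: [-3.14, 0.001, 1.504]
contact_force: [0.0, 0.3, -3.5]
grip_width: 0.0134
```

{"name": "play_rows", "arguments": {
  "series": [5,0.4,0.01,0,0,0,0,5,0.823,0.023,0,0,0,0,5,0.823,0.023,0,0,0,0]
}}

```text
time: 71.45
position: [0.4644, 0.3385, 0.154]
tcp_rot: [-3.141, 0.001, 1.504]
contact_force: [0.5, -0.1, -3.0]
grip_width: 0.0136
```

{"name": "play_rows", "arguments": {
  "series": [5,0,0,0,0,0,0.09,5,0,0,0,0,0,0.18,5,0,0,0,0,0,0.27,5,0,0,0,0,0,0.36,5,0,0,0,0,0,0.45,5,0,0,0,0,0,0.54,5,0,0,0,0,0,0.63,5,0,0,0,0,0,0.697]
}}

```text
time: 72.45
position: [0.4643, 0.3357, 0.154]
tcp_rot: [3.14, 0.002, 0.102]
contact_force: [0.1, 0.2, -3.8]
grip_width: 0.0133
```

{"name": "play_rows", "arguments": {
  "series": [5,0,0,0,0,0,0,5,0,0,0,0,0,0,5,0,0,0,0,0,0]
}}

```text
time: 72.82
position: [0.4643, 0.3378, 0.1547]
tcp_rot: [3.141, 0.0, 0.109]
contact_force: [0.4, 0.5, -2.6]
grip_width: 0.0133
```

```bash
python3 - <<'E'
from h import *
from m import S
im,C=look("top23"); s=robot.get_state(); print(s["position"],s["tcp_rot"],s["grip_width"])
C=np.where((C[...,0]>.3)[...,None]&(C[...,1]>.2)[...,None],C,np.nan)
for c,P,m in blobs(C,.09,.125): print(np.round(c),len(P),rect(P),np.median(P[:,2]))
E
```

```text
[0.46433545 0.33795524 0.15483064] [3.14137565e+00 1.40810427e-04 1.08903159e-01] 0.013310738066559717
[ 94. 273.] 2506 (array([466.8, 337.4]), 337.1, 28.6, 6.23) 0.11018397343382208
```

{"name": "play_rows", "arguments": {
  "series": [5,0,0,0.25,0,0,0,5,0,0,0.45,0,0,0,5,0,0,0.58,0,0,0,5,0,0,0.64,0,0,0,5,0,0,0.67,0,0,0,5,0,0,0.678,0,0,0,5,0,0,0.678,0,0,0]
}}

```text
time: 73.75
position: [0.4646, 0.3385, 0.0877]
tcp_rot: [-3.141, -0.001, 0.108]
contact_force: [-0.1, -0.0, -3.7]
grip_width: 0.0134
```

{"name": "play_rows", "arguments": {
  "series": [20,0,0,0,0,0,0,30,0,0,0,0,0,0,40,0,0,0,0,0,0,60,0,0,0,0,0,0,60,0,0,0,0,0,0,60,0,0,0,0,0,0]
}}

```text
time: 74.5
position: [0.4643, 0.3383, 0.0871]
tcp_rot: [3.142, 0.0, 0.108]
contact_force: [-0.5, 0.8, -0.4]
grip_width: 0.0599
```

{"name": "play_rows", "arguments": {
  "series": [60,0,0,-0.3,0,0,0,60,0,0,-0.7,0,0,0,60,0,0,-1,0,0,0,60,0,0,-1,0,0,0]
}}

```text
time: 75.0
position: [0.4661, 0.3393, 0.1904]
tcp_rot: [-3.139, -0.006, 0.108]
contact_force: [0.7, 0.7, -0.1]
grip_width: 0.0599
```

{"name": "play_rows", "arguments": {
  "series": [60,0,0,-0.4,0,0,0,60,-0.3,0.3,-0.6,0,0,0,60,-0.3,0.6,-0.6,0,0,0,60,-0.3,0.6,-0.6,0,0,0,60,-0.3,0.6,-0.6,0,0,0,60,-0.3,0.6,-0.6,0,0,0,60,-0.3,0.6,-0.6,0,0,0]
}}

```text
time: 75.88
position: [0.4408, 0.2759, 0.2466]
tcp_rot: [3.141, 0.001, 0.109]
contact_force: [-0.7, -0.5, 0.5]
grip_width: 0.0598
```

```bash
python3 t.py top24;  python3 - <<'E'
from h import *
im,C=look("top24b")
C=np.where((C[...,0]>.3)[...,None]&(C[...,1]>.2)[...,None],C,np.nan)
for c,P,m in blobs(C,.0415,.055): print("rule",np.round(c),len(P),rect(P),np.median(P[:,2]))
im2,_=robot.snapshot("side"); save("pics/s24.png",im2)
E
```

```text
75.925 [0.44080718 0.2758461  0.24674658] [3.14148986e+00 6.03411230e-04 1.08636845e-01] 0.06007499412666956 [-101.4  265.9]
tin [105. 229.] 814 (array([540.5, 347. ]), 95.3)
tin [474. 232.] 209 (array([ 570.3, -417. ]), 17.1)
tin [110. 326.] 562 (array([355.9, 326.6]), 56.9)
tin [432. 336.] 215 (array([ 354.3, -332.3]), 17.1)
step tin [410. 165.] 166 (array([ 702.7, -276.3]), 82.3, 49.5, 44.66) 0.098 S [ 209.  -278.4]
step tin [228. 160.] 241 (array([694.2,  90.9]), 32.7, 32.1, -60.8) 0.098 S [163.8  99.1]
step tin [262. 163.] 236 (array([689.6,  25.9]), 33.4, 32.0, -89.22) 0.097 S [163.7  33.2]
step tin [295. 166.] 230 (array([686.1, -39.5]), 32.6, 29.7, 1.8) 0.098 S [164.4 -32.6]
step tin [326. 170.] 234 (array([ 679.3, -102.7]), 32.5, 32.0, -28.14) 0.098 S [162.  -95.9]
step tin [ 99. 271.] 73 (array([467.7, 331.6]), 39.1, 3.1, 6.41) 0.096 S [-78.3 323.4]
pot [205. 229.] 355 23.6 S [ 26.4 142. ]
pot [272. 236.] 351 23.5 S [26.2  1.4]
pot [316. 240.] 353 23.2 S [ 25.7 -89.4]
pot [375. 338.] 588 37.1 S [-165.8 -230.2]
rule [105. 231.] 828 (array([540.3, 345.3]), 189.5, 28.4, 6.24) 0.04354040868803233
rule [110. 327.] 574 (array([356.2, 326. ]), 111.4, 27.4, 6.47) 0.0433089837523164
```

View pics/top24b.png

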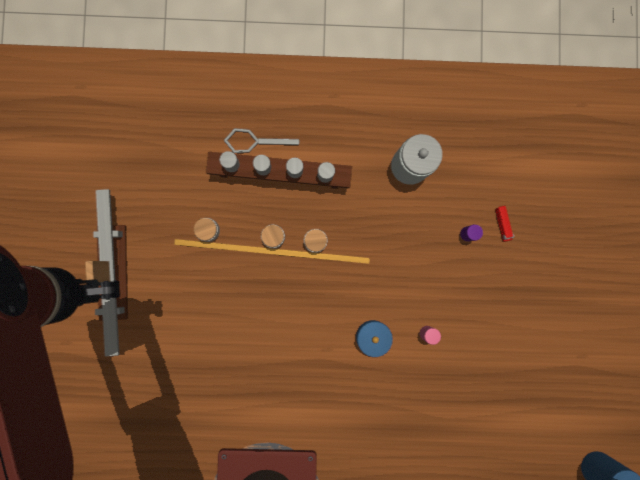

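View pics/s24.png

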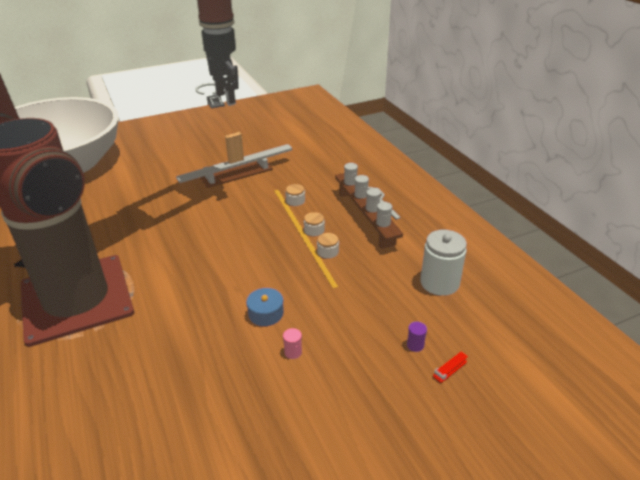

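The top view shows the four tins upright on the step at (229,161) to (326,172), the three pots in line at (206,230), (273,236) and (316,240), and the rule on both bars at (107,272). The side view agrees, with the gripper clear of everything. I'm handing in.

```bash
python3 -c "
from workcell import robot
print(robot.job_done())"
```

```text
the job is handed in; nothing more can be done
None
```

I lined the three pots up with the straightedge, laid it back on its rest, and stood all four silver tins on the step. The job is handed in at about 76 s. It reports no verdict, so the results below are my own last camera measurements.

One pot was knocked out of line while I was moving the tins. I trued it up again with the straightedge and laid the straightedge back a second time.

| Item | Last measurement | Allowed |
|---|---|---|
| Pot centres beyond the strip's far edge | 26.4, 26.2 and 25.7 mm | 19–31 mm |
| Tins from the step's mid-depth | within about 2 mm | 14 mm |
| Tins from the step's mid-length | at most about 99 mm | 140 mm |
| Straightedge from the rest's middle | about 2 mm | 14 mm sideways, 45 mm lengthwise |
| Straightedge angle to the rest | within about 0.02 rad | 0.12 rad |

- **Straightedge:** it is flat on both bars and released. The arm hid part of it in the last top picture, so its middle position comes partly from the tool position when I let go.
- **Other objects:** the trinket box, the canister, the clip, the scraper, and the purple and pink look-alikes show no visible movement.
- **Measurement disagreement:** the strip and the step gave the stand's origin about 2 mm apart. I used the average, so the pot positions carry about 1 mm of doubt, still inside the limits.

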